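Put a model car under the bench magnifier

TASK

Swing the magnifier arm well clear of the cradle, about a quarter turn. Take the model car, which stands on its tail in the caddy slot, and lay it gently (never let it drop or topple) on its wheels in the cradle between the end blocks, nose towards the robot, fully down on the floor; it can only be drawn upwards out of the slot and will need a fresh grip to be laid flat. Then swing the magnifier back over the car until the arm is home against its stop, and leave the bottle, can and brush where they are.

Things in the scene. Friction and masses are not known exactly. Their poses are not given: they have to be found in the camera images.
- car: Grey model car, 126 long, 54 wide, 46 high, ~150 g. Origin: middle of tail face, 23 mm above wheel plane; z = tail to nose, x = wheels to roof. Starts on its flat tail, roof towards the caddy handle. Flat-sided lower body 54 wide, 6 to 34 mm above wheel plane, full length; cabin 46 wide above it, rear 80 mm. Wheels 26 dia., 1 mm inside the sides.
- car_nose (a point): Middle of the car's flat nose face, 20 mm above the wheel plane; axes as car.
- car_belly (a point): Point in the wheel plane under the middle of the car (half length, half width); axes as car.
- caddy: Fixed grey caddy, origin on the table under the slot. Base plate 8 thick, x -45 to 120, y +-50. Slot inside 52 (x) by 60 (y), walls 6, floor at z 8, wall tops z 71. Steel carrying handle on the car's roof side: upright U of 12 mm bar in plane y=0, x 48 to 105, top z 156 (car nose z 134): the gripper can come to the car only from straight above.
- slot_floor (a point): Centre of the slot's floor, 8 mm above the table; axes as the caddy.
- stand: Fixed plywood inspection stand. Origin: on the table under the cradle's centre. x along the cradle (-x is the end nearest the robot), y towards the post. Base 220 (x) by 100 (y), 20 mm thick, and under the post a foot x +-50, y 40 to 190 of the same thickness; post 22 mm diameter at x 0, y 170.
- cradle (a point): Centre of the cradle floor, 20 mm above the table; axes as the stand. Between two end blocks 136 mm apart, 30 high above the floor, 30 thick, 84 wide; side strips 60 mm apart, 6 high above the floor, 8 thick. The car fits in with 5 mm to spare at each end and 3 mm at each side.
- magnifier (a joint): Angle of the magnifier arm about the vertical post, rad: 0 = home against its stop, lens over the cradle; grows as the arm swings clockwise seen from above, towards the robot (-x of the stand), up to 1.75. Stiff hinge: it stays where it is left.
- mag_hinge (a point): On the hinge axis at the top of the post, 120 mm above the table; axes as the stand.
- mag_handle (a point): Point on the axis of the upright round black handle peg, 100 mm from the hinge axis; peg 18 mm diameter, from 137 to 180 mm above the table; this point is at 165 mm. Turns with the arm: arm along its -y.
- lens (a point): Centre of the round lens (110 mm over its black rim, about 120 to 132 mm above the table), 170 mm from the hinge axis.
- oil_bottle: Bystander: bottle, 44 diameter, 110 high, standing; origin under its centre.
- glue_can: Bystander: can, 52 diameter, 90 high, standing; origin under its centre.
- brush: Bystander: brush 160 long lying on the table along its x.

How it is judged (in metres and radians):
On the way, in this order (a step that is already met when the one before it is completed fails the run):
1. the magnifier arm is swung well clear of the cradle (more than 1.2 rad) (value of joint magnifier above 1.2 rad), for 0.2 s.
2. with the arm still clear (more than 0.9 rad), the car lies seated in the cradle on its wheels, nose towards the robot, let go of (horizontal distance between car_belly and cradle below 0.01 m and z of car_belly in the frame of cradle below 0.005 m and angle between car's own x axis and vertical below 0.08 rad and x of car_nose in the frame of cradle below -0.05 m and value of joint magnifier above 0.9 rad and contact force between the fingers and car below 0.1 N), for 0.2 s.
At the end, for the whole second after the job is handed in: The car rests on its wheels on the cradle floor (belly point within 10 mm sideways and 5 mm in height of the floor's centre, level within 0.08 rad), nose towards the robot, and the magnifier arm is back home within 0.06 rad of its stop; everything is at rest (horizontal distance between car_belly and cradle below 0.01 m and z of car_belly in the frame of cradle below 0.005 m and angle between car's own x axis and vertical below 0.08 rad and x of car_nose in the frame of cradle below -0.05 m and value of joint magnifier below 0.06 rad and linear speed of car below 0.02 m/s and not (velocity of joint magnifier above 0.05 rad/s) and not (velocity of joint magnifier below -0.05 rad/s)); the robot touches nothing.
It fails at once if the car drops or topples (faster than 0.45 m/s out of the fingers' touch) (linear speed of car above 0.45 m/s and contact force between the fingers and car below 0.05 N).
It fails at once if a bystander (bottle, can or brush) is moved more than 30 mm (distance of any of oil_bottle, glue_can, brush from where it was at the start of the episode above 0.03 m).
It also fails if it takes over 72 s, if anything falls off the work surface, if the arm or the gripper's body presses on something with over 40 N, if the wrist force passes 120 N, or if a joint passes its speed limit or range.

ROBOT

A 6-joint arm with a two-finger parallel gripper is mounted at the origin on the work surface. World frame = base frame: x ahead of the robot, y to its left, z up, the work surface at z = 0. Lengths are in mm, angles in rad, forces in N, time in s.
With the tool pointing down it reaches from about 350 to 775 mm from the base axis. Payload 5.5 kg.
Tool frame: the origin (TCP) lies midway between the tips of the shut fingers; the grasp point (between the pads) lies 19 mm behind it (r.pinch_z is the distance from the TCP to the grasp point, in mm); x points along the fingers, y is the direction in which the jaws open and shut, and the axes are right-handed (so a half turn about x gives the same grasp; the last joint's range is limited). The gripper opens to 85 mm and grips with 20 to 120 N. Pads are 22 mm wide; open, the fingers measure 114 mm over their backs; the gripper's body (76 mm by 85 mm) begins 54 mm behind the grasp point. The pads swing forward as they close: fully open they stand 13 mm farther back than shut.
Start: joints at [1.023, 0.313, 0.046, 1.304, 0, 1.431], TCP at [228.068, 527.88, 231.323] pointing down, gripper open.
Joint ranges: [-2.76, 2.76], [-0.86, 1.69], [-1.03, 1.26], [-2.2, 2.34], [-1.47, 1.5], [-3.14, 3.14]. Speed limits (rad/s): [2.57, 2.57, 3.14, 3.14, 3.14, 3.14].

INTERFACE

Orientations are given as [roll, pitch, yaw] about the fixed x, y, z axes, in that order (R = Rz(yaw) Ry(pitch) Rx(roll)).
In Python, from plant import r gives the robot as it stands. The module is installed in compiled form; this text tells all that it offers.
- The arm moves only by the tool move_arm, never from a script. Its argument "moves" is text: rows parted by semicolons, each of 7 numbers parted by spaces: the turn, a rotation vector about the tool's x, y, z each as a share of 30 degrees, from -1 to 1, then the shift along the tool's x, y, z each as a share of 150 mm, from -1 to 1, then the closure, from 0 (fully open) to 1 (shut). A call has 1 to 20 rows; each row shifts and turns the commanded pose from where the row before left it, along the tool's axes as they then stand; what a row does not reach is not made up. A row lasts 1/8 s, in which the tool goes at most 62.5 mm and 10.7 degrees, less where a joint would pass 70% of its speed; a pose out of reach is approached as far as the arm can. A call with a number of a shift or a turn outside -1 to 1 is refused whole. A call with a gripper value outside its range is refused whole. The fingers move at their own pace and stop on an object; "grip_force" is the grip in N (left out, the last holds). Time passes only in rows, so rows that do not move let the fingers close. It gives the time, the measured TCP pose, the force and the opening at its end, in the units of the state.
- r.observe(): the state, without advancing time (a new reading comes with each control period).
- r.get_image(name): name is "side" or "top"; returns a dict with "image" (400x640x3 uint8, blue, green, red), "K" (3x3 intrinsics, pixels), "k1" (the pictures are not rectified: a ray, as slopes to the right and down, at radius r is drawn at 1 + k1 r^2 times it, then the intrinsics apply), "rvec" (rotation vector, rad) and "tvec" (3), from world to camera coordinates, as OpenCV has them. Camera axes: x right, y down, z forward; pixel columns grow to the right and rows downward; lengths in mm; the calibration is good to about 2 mm. A picture is of the moment at which its call begins. There is no depth.
- r.finish_job(): hands the job in, once; it reports no verdict.
The state is a dict: "time": time; "q": joint angles; "joint_velocities": joint speeds; "tau": joint torques, N m; "position": TCP position; "tool_rot": TCP orientation; "force": force on the tool from outside, world axes, zero at the start; "moment": the same for the moment, N m; "grip_width": finger opening in mm.
Only numpy, scipy, OpenCV 4.12 (cv2) and the standard library are available. Lean on these libraries where they do the work, as an engineer would, in place of code of your own. Each camera call takes 0.05 s, during which the arm holds its last target.

## Working session

There is one attempt and no reset: what is moved stays moved. The work goes in short steps, Python scripts to look and compute and a tool call to move; the robot and the scene stay as the last step left them, time stands still between calls to the robot, and variables do not carry over. Pictures are saved under pics/ and viewed, and the job is handed in when it is done.

Besides the shell and the picture viewer there is one more tool, called as name(argument=value, ...) on one line, values as JSON. move_arm: Moves the arm, as the interface text tells. Shift numbers are shares of 150 mm and turn numbers shares of 30 degrees, none past 1 either way. Its arguments: {"type":"object","properties":{"moves":{"type":"string"},"grip_force":{"type":"number"}},"required":["moves"]}

```bash
ls; mkdir -p pics
python3 - <<'E'
from plant import r
import cv2
s=r.observe()
for k,v in s.items(): print(k,v)
print(r.pinch_z)
for n in("side","top"):
    d=r.get_image(n); cv2.imwrite(f"pics/{n}0.png",d["image"])
    print(n,d["K"],d["k1"],d["rvec"],d["tvec"])
    import numpy as np
    R=cv2.Rodrigues(np.array(d["rvec"],float))[0]; print(-R.T@np.array(d["tvec"],float).ravel(), R)
E
```

```text
pics
time 0.0
q [ 1.02340460e+00  3.14010953e-01  4.49423785e-02  1.30360190e+00
 -2.14787025e-05  1.43118414e+00]
joint_velocities [ 6.57865187e-04  2.86434636e-04 -8.33346106e-06  9.97200094e-05
  1.38755907e-03  4.40445858e-04]
tau [ 1.48766694e-04 -4.80624783e+01  2.98534513e+01  1.92823517e-02
 -2.02957240e-04  8.97252363e-06]
position [227.77114695 527.38526677 230.38791146]
tool_rot [-1.69894851  1.56892206 -2.10672803]
force [ 0.04255613 -0.1607921   0.00237978]
moment [-0.07174673  0.00399214 -0.00174012]
grip_width 85.47823759618373
18.700000000000003
side [[506.87681178   0.         319.18921626]
 [  0.         506.87681178 204.59328148]
 [  0.           0.           1.        ]] -0.12718854365375384 [ 2.400185   -0.58291432  0.19187468] [-524.8855065   236.55898004 1459.24334473]
[ 145.04626919 -900.01748516 1276.63079679] [[ 0.89032192 -0.45520066 -0.01092008]
 [-0.35971604 -0.68845626 -0.62978755]
 [ 0.2791617   0.56464179 -0.77669067]]
top [[501.15414822   0.         315.17283212]
 [  0.         501.15414822 205.14198986]
 [  0.           0.           1.        ]] -0.06895052439396869 [ 2.14054669 -2.18573528  0.11236678] [ -25.85382377  561.41529802 1374.19030217]
[ 408.4086926   -42.77534479 1426.75406196] [[-0.02056344 -0.99977074 -0.00596699]
 [-0.99388819  0.02108917 -0.10835829]
 [ 0.10845928  0.0037023  -0.994094  ]]
```

View pics/side0.png

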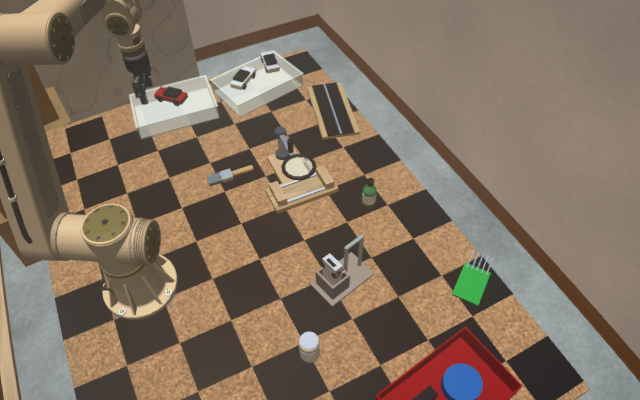

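View pics/top0.png

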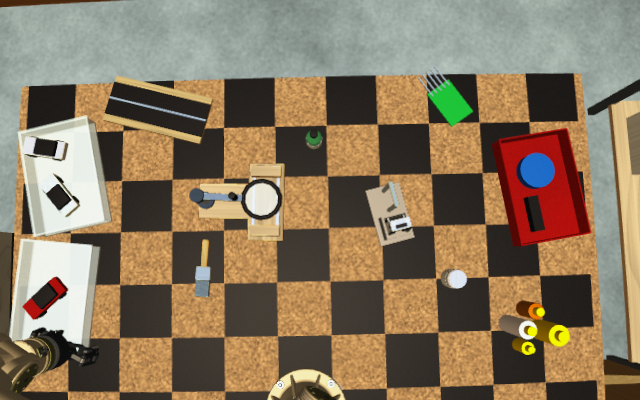

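The side view shows the stand near (300,180), the caddy near (340,270), the can at (309,345), the bottle at (369,192) and the brush at (230,175). The top view shows the lens at (261,198), the post at (197,196) and the car nose at (399,225). I'll zoom in on both.

Run:
```python
import cv2
a=cv2.imread("pics/side0.png"); b=cv2.imread("pics/top0.png")
def z(im,x0,y0,x1,y1,n):
    f=min(800/(x1-x0),600/(y1-y0)); f=int(f)
    cv2.imwrite(n,cv2.resize(im[y0:y1,x0:x1],None,fx=f,fy=f,interpolation=cv2.INTER_CUBIC)); print(n,f)
z(a,295,225,395,310,"pics/s_cad.png"); z(a,250,115,350,215,"pics/s_st.png")
z(b,350,165,430,255,"pics/t_cad.png"); z(b,180,150,300,250,"pics/t_st.png")
```

```text
pics/s_cad.png 7
pics/s_st.png 6
pics/t_cad.png 6
pics/t_st.png 6
```

View pics/s_cad.png

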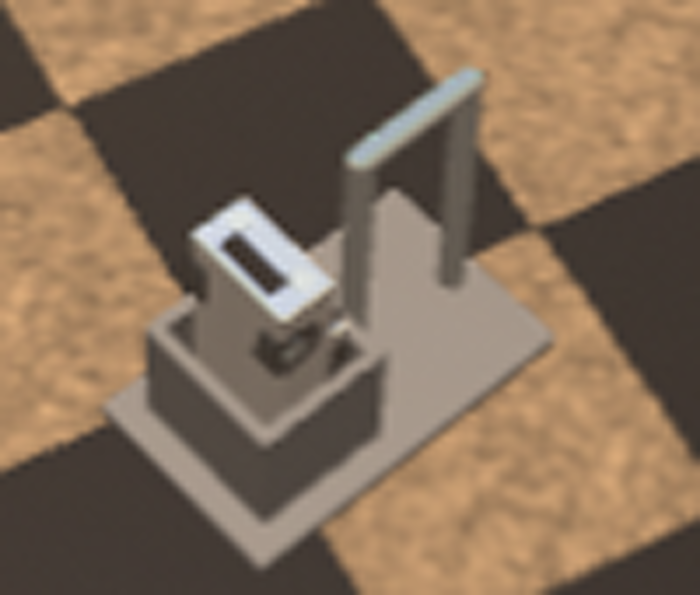

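View pics/t_cad.png

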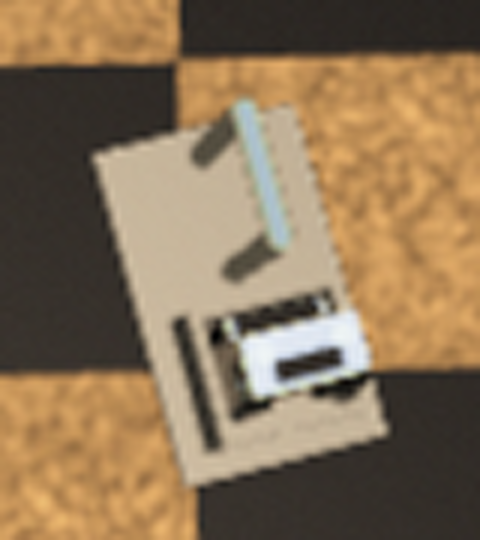

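View pics/s_st.png

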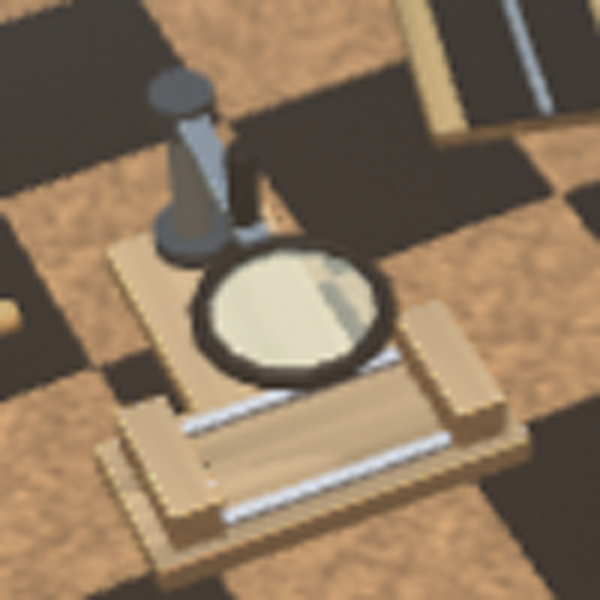

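View pics/t_st.png

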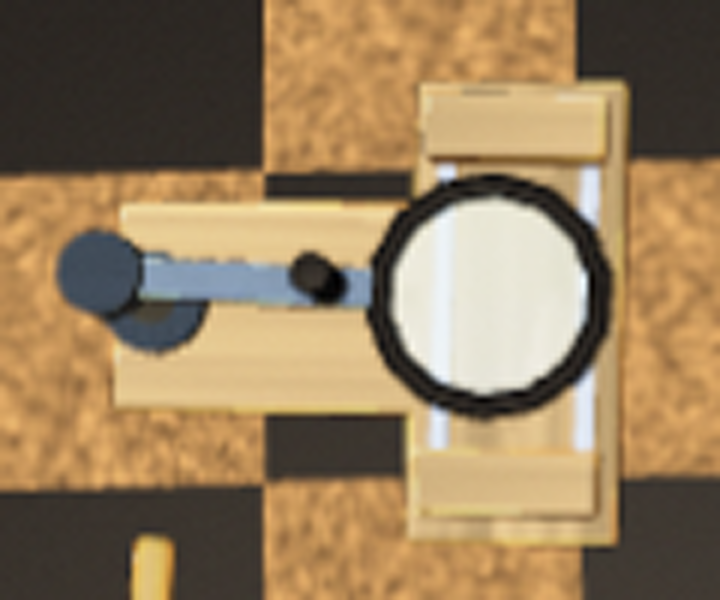

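```bash
cat > h.py <<'E'
import numpy as np, cv2
from scipy.spatial.transform import Rotation as Ro
CAM={}
def cam(d):
    R=cv2.Rodrigues(np.array(d["rvec"],float))[0]; t=np.array(d["tvec"],float).ravel()
    return dict(K=np.array(d["K"]),k1=d["k1"],R=R,t=t,C=-R.T@t)
import pickle,os
if os.path.exists("cams.pkl"): CAM=pickle.load(open("cams.pkl","rb"))
def ray(c,p):
    c=CAM[c]
    q=cv2.undistortPoints(np.array([[p]],float),c["K"],np.array([c["k1"],0,0,0.]))[0,0]
    v=c["R"].T@np.array([q[0],q[1],1]); return c["C"],v/np.linalg.norm(v)
def onz(c,p,z):
    C,v=ray(c,p); return C+v*(z-C[2])/v[2]
def tri(ps,pt):
    A=np.zeros((3,3));b=np.zeros(3);rr=[]
    for n,p in(("side",ps),("top",pt)):
        C,v=ray(n,p);P=np.eye(3)-np.outer(v,v);A+=P;b+=P@C;rr.append((P,C))
    X=np.linalg.solve(A,b); return X,max(np.linalg.norm(P@(X-C)) for P,C in rr)
def proj(c,X):
    k=CAM[c]; return cv2.projectPoints(np.array([X],float),cv2.Rodrigues(k["R"])[0],k["t"],k["K"],np.array([k["k1"],0,0,0.]))[0].ravel()
def zp(off,f,u): return ((u[0]+.5)/f-.5+off[0],(u[1]+.5)/f-.5+off[1])
def zoom(im,x0,y0,x1,y1,n):
    f=int(min(800/(x1-x0),600/(y1-y0)))
    cv2.imwrite(n,cv2.resize(im[y0:y1,x0:x1],None,fx=f,fy=f,interpolation=cv2.INTER_CUBIC)); return f
E
python3 - <<'E'
from plant import r
import pickle
import h
c={n:h.cam(r.get_image(n)) for n in("side","top")}
pickle.dump(c,open("cams.pkl","wb"))
E
python3 - <<'E'
from h import *
np.set_printoptions(precision=1,suppress=True)
s=lambda u:zp((295,225),7,u); t=lambda u:zp((350,165),6,u)
S=lambda u:zp((250,115),6,u); T=lambda u:zp((180,150),6,u)
for n,a,b in [("nose +y+x",(248,198),(238,336)),("nose -y+x",(335,285),(357,308)),("nose -y-x",(280,322),(373,368)),("nose +y-x",(192,235),(254,402)),
 ("handle near",(352,160),(282,243)),("handle far",(478,73),(243,102)),("base bottom(-x-y)",(262,568),(388,432)),("base -x+y",(105,408),(188,486)),("base +x-y",(550,337),(297,105)),("base +x+y",(395,188),(93,155))]:
    X,e=tri(s(a),t(b)); print(n,X,e)
print()
for n,a,b in [("lens",(295,311),(491,296)),("peg top",(242,150),(318,267)),("post top",(182,90),(100,272)),
 ("base nearR(-x,-y)",(165,588),(618,545)),("base +x-y",(529,440),(629,80)),
 ("nearblk -y-x",(168,518),(596,517)),("farblk -y+x",(505,408),(605,95)),("nearblk +y-x",(118,412),(408,513)),("farblk +y+x",(433,303),(420,93)),("nearblk -y+x",(225,490),(597,453)),("farblk -y-x",(452,418),(604,160))]:
    X,e=tri(S(a),T(b)); print(n,X,e)
s0=Ro.from_euler("xyz",[-1.69894851,1.56892206,-2.10672803]).as_matrix();print(s0)
for n,p,z in[("bottle",(314,139),55),("can",(454,279),90)]: print(n,onz("top",p,z))
print("can side",onz("side",(309,340),90),"bottle side",onz("side",(369,190),60))
E
```

```text
nose +y+x [ 506.  -229.6  130. ] 0.5515799765896043
nose -y+x [ 516.5 -281.2  132.2] 0.15876725575351178
nose -y-x [ 490.1 -286.7  133.5] 0.04342093950193267
nose +y-x [ 477.9 -235.4  131.6] 1.2406985300827196
handle near [ 542.9 -246.2  153. ] 0.2576608518080039
handle far [ 605.2 -232.4  152.1] 0.9010179737451051
base bottom(-x-y) [ 467.8 -316.6    6.8] 0.0926604238554032
base -x+y [ 444.9 -221.3    5.7] 0.4808959979668711
base +x-y [ 623.9 -278.8    9.7] 0.4575607789381952
base +x+y [ 603.5 -181.4    5.5] 0.6870626562557901

lens [570.6 102.1 126.7] 1.0367434833860276
peg top [576.  168.5 183.5] 0.3161418195967562
post top [583.1 270.8 139.3] 0.9312971404771069
base nearR(-x,-y) [466.1  56.4   6.9] 1.3256555915829122
base +x-y [683.9  48.1  19.7] 1.0862159968830194
nearblk -y-x [476.1  63.5  52.6] 0.08750312182186085
farblk -y+x [673.3  57.8  41.7] 0.4829755979189672
nearblk +y-x [482.1 149.9  45.9] 2.3066643464655687
farblk +y+x [675.2 144.7  42.4] 1.3927675277237446
nearblk -y+x [506.6  61.5  60.1] 1.872158819888727
farblk -y-x [641.1  58.   50.2] 0.48004819583225855
[[-0.   0.4  0.9]
 [-0.   0.9 -0.4]
 [-1.  -0.  -0. ]]
bottle [744.2 -38.2  55. ]
can [ 349.3 -402.2   90. ]
can side [ 350.8 -413.2   90. ] bottle side [749.1 -35.6  60. ]
```

```bash
cat >> h.py <<'E'
def state():
    from plant import r
    s=r.observe(); R=Ro.from_euler("xyz",s["tool_rot"]).as_matrix()
    return s,np.array(s["position"]),R
def togo(target,yawY=None):
    """tool-frame shift (share of 150mm) to target TCP; and turn about tool x (share of 30deg) to yawY (rad)"""
    s,p,R=state(); d=R.T@(np.array(target)-p)
    print("t",round(s["time"],2),"p",p.round(1),"q",np.round(s["q"],3),"F",np.round(s["force"],1),"grip",round(s["grip_width"],1))
    print("R cols x",R[:,0].round(4),"y",R[:,1].round(4),"z",R[:,2].round(4))
    print("shift mm",d.round(1),"shares total",(d/150).round(3))
    if yawY is not None:
        y=np.arctan2(R[1,1],R[0,1]); dy=(yawY-y+np.pi)%(2*np.pi)-np.pi
        print("yawY now",y.round(3),"turn about tool x deg",np.degrees(-dy).round(2),"shares",(-np.degrees(dy)/30).round(3))
E
python3 -c "
from h import *
togo([576,168.5,230],np.pi-0.05)"
```

```text
t 0.2 p [227.9 527.6 230.7] q [ 1.023  0.314  0.045  1.304 -0.     1.431] F [0.2 0.1 0.7] grip 85.7
R cols x [-6.e-04 -9.e-04 -1.e+00] y [ 0.3966  0.918  -0.0011] z [ 9.180e-01 -3.966e-01 -2.000e-04]
shift mm [   0.9 -191.6  462. ] shares total [ 0.006 -1.277  3.08 ]
yawY now 1.163 turn about tool x deg -110.5 shares -3.683
```

move_arm(moves="0 0 0 0 -0.128 0.308 0;0 0 0 0 -0.128 0.308 0;0 0 0 0 -0.128 0.308 0;0 0 0 0 -0.128 0.308 0;0 0 0 0 -0.128 0.308 0;0 0 0 0 -0.128 0.308 0;0 0 0 0 -0.128 0.308 0;0 0 0 0 -0.128 0.308 0;0 0 0 0 -0.128 0.308 0;0 0 0 0 -0.125 0.308 0;0 0 0 0 0 0 0")

```text
time: 1.58
position: [578.3, 166.0, 230.4]
tool_rot: [-1.459, 1.57, -1.871]
force: [0.0, -0.5, -0.3]
grip_width: 85.1
```

move_arm(moves="-0.335 0 0 0 0 0 0;-0.335 0 0 0 0 0 0;-0.335 0 0 0 0 0 0;-0.335 0 0 0 0 0 0;-0.335 0 0 0 0 0 0;-0.335 0 0 0 0 0 0;-0.335 0 0 0 0 0 0;-0.335 0 0 0 0 0 0;-0.335 0 0 0 0 0 0;-0.335 0 0 0 0 0 0;-0.335 0 0 0 0 0 0;0 0 0 0 0 0 0")

```text
time: 3.08
position: [575.4, 169.6, 231.2]
tool_rot: [1.297, 1.57, 2.818]
force: [-0.2, 0.2, -0.1]
grip_width: 85.6
```

Run:
```python
from h import *
togo([576,168.5,146],np.pi-0.05)
from plant import r
for n,b in(("side",(230,60,370,220)),("top",(180,140,300,250))):
    im=r.get_image(n)["image"]; cv2.imwrite(f"pics/{n}1f.png",im); print(zoom(im,*b,f"pics/{n}1.png"))
for n in("side","top"): print(n,proj(n,[576,168.5,230]))
```

```text
t 3.08 p [575.4 169.6 231.2] q [ 0.153  0.363  0.116  1.325  0.    -1.368] F [-0.2  0.2 -0.1] grip 85.6
R cols x [-6.e-04  2.e-04 -1.e+00] y [-9.987e-01  5.000e-02  6.000e-04] z [5.000e-02 9.987e-01 2.000e-04]
shift mm [85.2 -0.7 -1.1] shares total [ 0.568 -0.004 -0.007]
yawY now 3.092 turn about tool x deg -0.0 shares -0.0
3
5
side [289.1804067  128.48268372]
top [229.30064023 191.72186108]
```

View pics/side1.png

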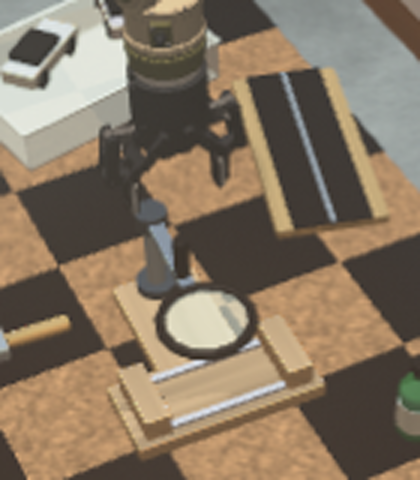

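View pics/top1f.png

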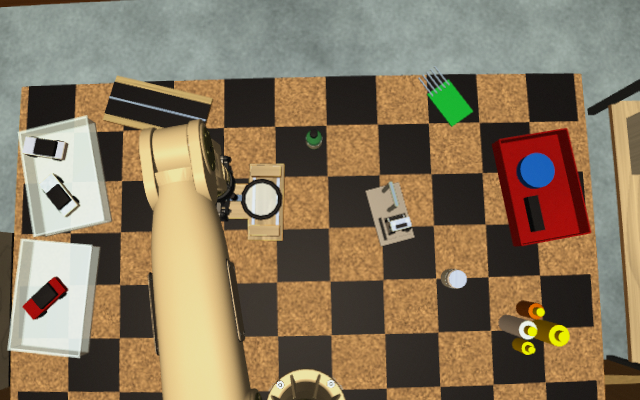

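The gripper (fingers near side-view (272,115) and (303,117)) is centred above the peg at (290,147). I'll descend and grip.

move_arm(moves="0 0 0 0.19 0 -0.004 0;0 0 0 0.19 0 -0.004 0;0 0 0 0.187 0 0 0;0 0 0 0 0 0 0")

```text
time: 3.68
position: [574.1, 167.5, 144.0]
tool_rot: [1.749, 1.566, -3.014]
force: [-0.7, -0.1, 0.3]
grip_width: 85.6
```

move_arm(moves="0 0 0 0 0 0 1;0 0 0 0 0 0 1;0 0 0 0 0 0 1;0 0 0 0 0 0 1;0 0 0 0 0 0 1;0 0 0 0 0 0 1;0 0 0 0 0 0 1;0 0 0 0 0 0 1", grip_force=40)

```text
time: 4.68
position: [576.7, 167.7, 147.1]
tool_rot: [-1.301, 1.569, 0.221]
force: [-0.8, 0.2, 5.3]
grip_width: 17.0
```

move_arm(moves="0.15 0 0 0 0.052 0.002 1;0.15 0 0 0 0.052 0.002 1;0.15 0 0 0 0.052 0.002 1;0.15 0 0 0 0.052 0.002 1;0 0 0 0 0 0 1")

```text
time: 5.3
position: [545.5, 174.9, 147.1]
tool_rot: [-0.118, 1.569, 1.09]
force: [-0.5, 1.7, 6.3]
grip_width: 17.1
```

```bash
python3 -c "
from h import *
togo([576,168.5,146])"
```

```text
t 5.3 p [545.5 174.9 147.1] q [ 0.169  0.345 -0.118  1.106  0.002 -1.039] F [-0.5  1.7  6.3] grip 17.1
R cols x [ 9.0e-04  1.7e-03 -1.0e+00] y [-9.351e-01  3.544e-01 -2.000e-04] z [0.3544 0.9351 0.0019]
shift mm [  1.1 -30.8   4.8] shares total [ 0.007 -0.206  0.032]
```

move_arm(moves="0.3 0 0 0 0.104 0.008 1;0.3 0 0 0 0.104 0.008 1;0.3 0 0 0 0.104 0.008 1;0.3 0 0 0 0.104 0.008 1;0 0 0 0 0 0 1")

```text
time: 5.92
position: [497.3, 213.7, 147.0]
tool_rot: [0.313, 1.569, 0.894]
force: [-1.4, 0.1, 5.8]
grip_width: 16.9
```

move_arm(moves="0.3 0 0 0 0.104 0.008 1;0.3 0 0 0 0.104 0.008 1;0.3 0 0 0 0.104 0.008 1;0.3 0 0 0 0.104 0.008 1;0 0 0 0 0 0 1;0 0 0 0 0 0 1")

```text
time: 6.68
position: [479.6, 273.7, 147.1]
tool_rot: [2.275, 1.567, 2.231]
force: [-6.9, 5.2, 9.9]
grip_width: 16.8
```

```bash
python3 -c "
from h import *
togo([576,168.5,146])
from plant import r
im=r.get_image('side')['image'];zoom(im,200,60,400,220,'pics/side2.png')"
```

```text
t 6.67 p [479.6 273.7 147.1] q [ 0.371  0.309 -0.17   1.093  0.004  0.416] F [-6.9  5.2  9.9] grip 16.8
R cols x [-0.0025  0.0033 -1.    ] y [0.0445 0.999  0.0032] z [ 0.999  -0.0444 -0.0027]
shift mm [   0.5 -100.8  101. ] shares total [ 0.003 -0.672  0.674]
```

View pics/side2.png

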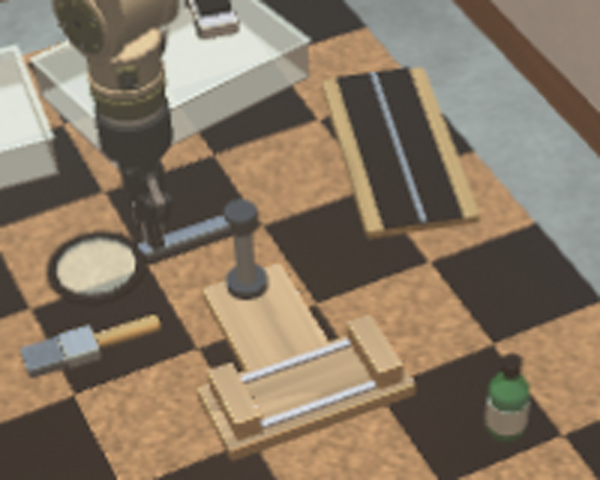

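The arm is now along −x of the stand: the lens has moved to (232,148) in the side view and the cradle is uncovered. I'll release it and go up.

move_arm(moves="0 0 0 0 0 0 0;0 0 0 0 0 0 0;0 0 0 0 0 0 0;0 0 0 0 0 0 0;0 0 0 0 0 0 0;0 0 0 -0.2 0 0 0;0 0 0 -0.4 0 0 0;0 0 0 -0.3 0 0 0")

```text
time: 7.72
position: [481.6, 272.0, 283.5]
tool_rot: [0.432, 1.569, 0.383]
force: [-0.0, -0.9, -0.6]
grip_width: 85.4
```

Run:
```python
from h import *
togo([497.6,-258.2,280],1.807)
from plant import r
for n,b in(("side",(255,160,355,220)),("top",(180,150,300,250))):
    im=r.get_image(n)["image"]; cv2.imwrite(f"pics/{n}3f.png",im); print(zoom(im,*b,f"pics/{n}3.png"))
```

```text
t 7.72 p [481.6 272.  283.5] q [0.369 0.26  0.101 1.41  0.    0.418] F [-0.  -0.9 -0.6] grip 85.4
R cols x [ 1.4e-03  6.0e-04 -1.0e+00] y [4.910e-02 9.988e-01 6.000e-04] z [ 0.9988 -0.0491  0.0014]
shift mm [   3.3 -528.7   42. ] shares total [ 0.022 -3.525  0.28 ]
yawY now 1.522 turn about tool x deg -16.35 shares -0.545
8
6
```

View pics/side3.png

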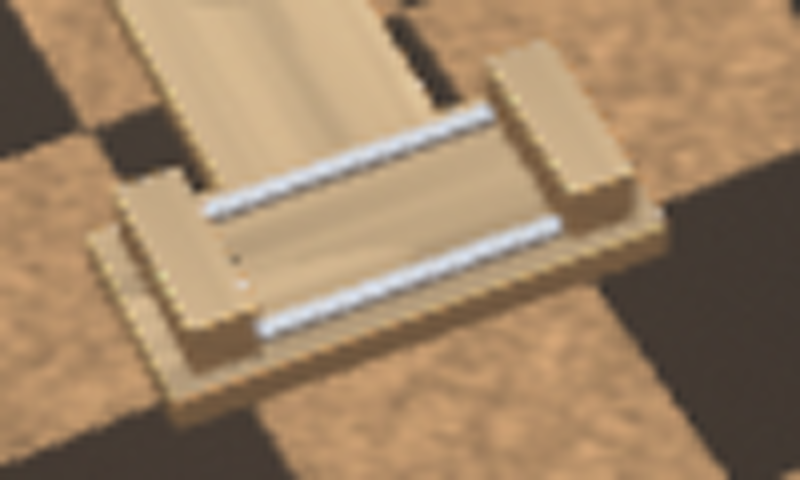

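View pics/top3f.png

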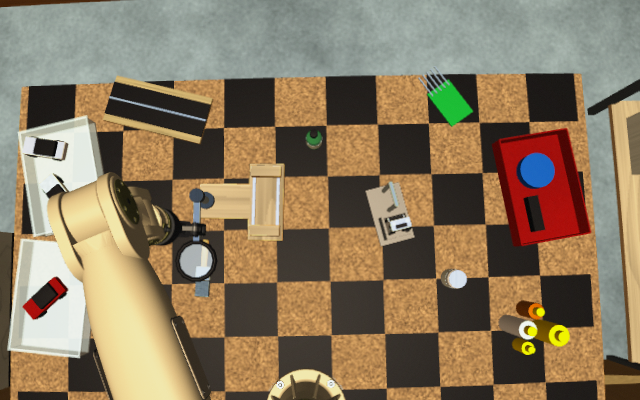

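View pics/top3.png

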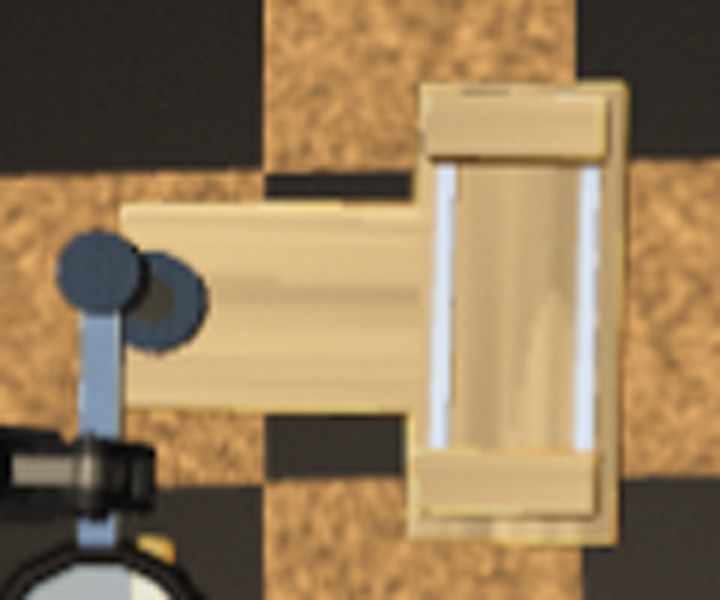

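Run:
```python
from h import *
np.set_printoptions(precision=1,suppress=True)
out={}
for n,b in(("side",(255,160,355,220)),("top",(240,155,300,250))):
    im=cv2.imread(f"pics/{n}3f.png"); x0,y0,x1,y1=b; c=im[y0:y1,x0:x1].astype(int)
    m=((c[...,0]>c[...,2]-8)&(c[...,0]>150)).astype(np.uint8)
    k,l,st,ce=cv2.connectedComponentsWithStats(m,connectivity=8)
    for i in range(1,k):
        if st[i,4]<15: continue
        ys,xs=np.nonzero(l==i); pts=np.stack([xs+x0,ys+y0],1).astype(np.float32)
        vx,vy,cx,cy=cv2.fitLine(pts,cv2.DIST_L2,0,.01,.01).ravel()
        a=(pts-[cx,cy])@[vx,vy]
        e=[(cx+vx*q,cy+vy*q) for q in(a.min(),a.max())]
        P=[onz(n,q,26) for q in e]; d=P[1]-P[0]
        print(n,st[i],"ends",np.array(e),"world",P[0],P[1],"len",np.linalg.norm(d),"ang",np.degrees(np.arctan2(d[1],d[0])),"mid",(P[0]+P[1])/2)
        out.setdefault(n,[]).append((cx,cy))
```

```text
side [26 13 36 14 70] ends [[280.9 185.8]
 [315.9 173.6]] world [519.4 138.   26. ] [645.5 133.2  26. ] len 126.1494183137341 ang -2.141806181072563 mid [582.4 135.6  26. ]
side [32 27 38 15 79] ends [[287.  200.9]
 [324.2 187.6]] world [510.   70.3  26. ] [641.6  65.2  26. ] len 131.68712987491762 ang -2.218438018862394 mid [575.8  67.8  26. ]
top [ 12  23   4  47 133] ends [[252.7 224. ]
 [254.  178. ]] world [511.7 138.9  26. ] [642.4 134.1  26. ] len 130.74903216619927 ang -2.1039634451658755 mid [577.  136.5  26. ]
top [ 36  23   4  47 130] ends [[276.7 224. ]
 [278.1 178. ]] world [510.3  71.4  26. ] [640.8  65.8  26. ] len 130.64024984883903 ang -2.4556773489046853 mid [575.6  68.6  26. ]
```

Run:
```python
from h import *
np.set_printoptions(precision=1,suppress=True)
S=lambda u:zp((255,160),8,u); T=lambda u:zp((180,150),6,u)
s=dict(n00=(185,333),n01=(117,192),n10=(258,312),n11=(187,170),f00=(570,193),f01=(490,65),f10=(635,175),f11=(550,42))
t=dict(n00=(594,515),n01=(412,512),n10=(597,452),n11=(416,450),f00=(603,158),f01=(428,158),f10=(606,95),f11=(429,93))
A=[];B=[]
for k in s:
    X,e=tri(S(s[k]),T(t[k])); a=onz("top",T(t[k]),50); b=onz("side",S(s[k]),50);A.append(a);B.append(b);print(k,X,round(e,1),a,b)
print(np.mean(A,0),np.mean(B,0))
```

```text
n00 [477.   64.7  49.5] 0.1 [477.1  64.6  50. ] [476.7  64.3  50. ]
n01 [481.9 148.2  46.3] 1.7 [480.1 148.2  50. ] [482.5 144.6  50. ]
n10 [506.7  62.8  47.5] 0.6 [506.   62.9  50. ] [506.6  60.7  50. ]
n11 [511.2 145.9  46.5] 2.4 [508.6 146.1  50. ] [512.5 142.3  50. ]
f00 [643.   58.   51.6] 0.7 [642.5  58.3  50. ] [644.4  59.1  50. ]
f01 [646.6 139.4  47.8] 2.0 [644.3 139.7  50. ] [647.7 137.1  50. ]
f10 [672.6  56.6  48.6] 0.2 [672.2  56.6  50. ] [672.1  55.5  50. ]
f11 [676.  139.2  47.8] 0.6 [675.  139.1  50. ] [675.7 137.2  50. ]
[575.7 101.9  50. ] [577.3 100.1  50. ]
```

```bash
cat >> h.py <<'E'
def wrist(R,p,tl=0):
    # alpha,q5,q6 for tool orientation R given q1 from position (80 mm shoulder offset), q5=0 approx refined for wrist shift
    best=None
    az=np.arctan2(p[1],p[0]); rr=np.hypot(p[0],p[1])
    q1=az-np.arcsin(80/rr)
    for pas in range(1):
        t=Ro.from_euler("z",-q1).as_matrix()@R
        d=t[:,0]; res=[]
        for q5,al in((np.arcsin(d[1]),np.arctan2(-d[2],d[0])),):
            M=Ro.from_euler("z",-q5).as_matrix()@Ro.from_euler("y",-al).as_matrix()@t
            res=(q1,al,q5,np.arctan2(M[2,1],M[1,1]))
    return np.round(res,2)
def carR(phi):  # standing car, roof dir phi
    return np.array([[np.cos(phi),-np.sin(phi),0],[np.sin(phi),np.cos(phi),0],[0,0,1.]])  # cols car x,y,z
def toolincar(th,sgn=1):
    x=np.array([-np.cos(th),0,-np.sin(th)]); y=np.array([0,sgn,0.]); return np.stack([x,y,np.cross(x,y)],1)
E
python3 - <<'E'
from h import *
yw=-0.038
# lying: car z = -X, car x = up, y = z cross x
X=np.array([np.cos(yw),np.sin(yw),0]); cz=-X; cx=np.array([0,0,1.]); L=np.stack([cx,np.cross(cz,cx),cz],1)
for th in (20,30,40):
  for sg in(1,-1):
    T=toolincar(np.radians(th),sg)
    print("th",th,"sg",sg,"final",wrist(L@T,(570,102)))
    for ph in(0,45,70,90,110,-45,-90):
        print("   phi",ph,wrist(carR(np.radians(ph))@T,(500,-100)))
# first grip poses: roof at 0.229 ; tool down jaw y
for y in(1.80,1.80-np.pi):
    R=np.stack([[0,0,-1],[np.cos(y),np.sin(y),0],[np.sin(y),-np.cos(y),0]],1)
    print("first",y,wrist(R,(497,-258)))
    for ph in(0,45,70,90,110,-45,-90):
        yy=y+np.radians(ph)-.229
        R=np.stack([[0,0,-1],[np.cos(yy),np.sin(yy),0],[np.sin(yy),-np.cos(yy),0]],1)
        print("   phi",ph,wrist(R,(500,-100)))
E
```

```text
th 20 sg 1 final [ 0.04  1.22 -0.03  0.07]
   phi 0 [-0.35  2.77 -0.33 -0.13]
   phi 45 [-0.35  2.42 -1.02 -0.64]
   phi 70 [-0.35  1.55 -1.22 -1.59]
   phi 90 [-0.35  0.81 -1.08 -2.4 ]
   phi 110 [-0.35  0.51 -0.8  -2.76]
   phi -45 [-0.35  2.76  0.4   0.16]
   phi -90 [-0.35  2.33  1.08  0.75]
th 20 sg -1 final [ 0.04  1.22 -0.03 -3.07]
   phi 0 [-0.35  2.77 -0.33  3.02]
   phi 45 [-0.35  2.42 -1.02  2.5 ]
   phi 70 [-0.35  1.55 -1.22  1.55]
   phi 90 [-0.35  0.81 -1.08  0.75]
   phi 110 [-0.35  0.51 -0.8   0.38]
   phi -45 [-0.35  2.76  0.4  -2.99]
   phi -90 [-0.35  2.33  1.08 -2.4 ]
th 30 sg 1 final [ 0.04  1.05 -0.04  0.07]
   phi 0 [-0.35  2.59 -0.31 -0.18]
   phi 45 [-0.35  2.2  -0.91 -0.83]
   phi 70 [-0.35  1.56 -1.05 -1.58]
   phi 90 [-0.35  1.03 -0.95 -2.21]
   phi 110 [-0.35  0.73 -0.72 -2.61]
   phi -45 [-0.35  2.58  0.37  0.23]
   phi -90 [-0.35  2.11  0.95  0.93]
th 30 sg -1 final [ 0.04  1.05 -0.04 -3.08]
   phi 0 [-0.35  2.59 -0.31  2.96]
   phi 45 [-0.35  2.2  -0.91  2.31]
   phi 70 [-0.35  1.56 -1.05  1.56]
   phi 90 [-0.35  1.03 -0.95  0.93]
   phi 110 [-0.35  0.
[... 579 characters left out ...]
i 110 [-0.35  0.91 -0.62  0.65]
   phi -45 [-0.35  2.4   0.33 -2.85]
   phi -90 [-0.35  1.96  0.8  -2.09]
first 1.8 [-0.62  1.57  0.   -0.85]
   phi 0 [-0.35  1.57  0.   -0.36]
   phi 45 [-0.35  1.57  0.   -1.14]
   phi 70 [-0.35  1.57  0.   -1.58]
   phi 90 [-0.35  1.57  0.   -1.93]
   phi 110 [-0.35  1.57  0.   -2.28]
   phi -45 [-0.35  1.57  0.    0.43]
   phi -90 [-0.35  1.57  0.    1.22]
first -1.341592653589793 [-0.62  1.57  0.    2.29]
   phi 0 [-0.35  1.57  0.    2.79]
   phi 45 [-0.35  1.57  0.    2.  ]
   phi 70 [-0.35  1.57  0.    1.56]
   phi 90 [-0.35  1.57  0.    1.22]
   phi 110 [-0.35  1.57  0.    0.87]
   phi -45 [-0.35  1.57  0.   -2.71]
   phi -90 [-0.35  1.57  0.   -1.93]
```

Both views agree. The cradle centre is about (576.3, 101.8) with yaw −2.2° (strips 68 mm apart, length about 136, heights about 48). The car nose centre is about (497.6, −258.2, 132) with yaw about 13.1°. Next I go over the car.

move_arm(moves="0 0 0 0 -0.3525 0.028 0;0 0 0 0 -0.3525 0.028 0;0 0 0 0 -0.3525 0.028 0;0 0 0 0 -0.3525 0.028 0;0 0 0 0 -0.3525 0.028 0;0 0 0 0 -0.3525 0.028 0;0 0 0 0 -0.3525 0.028 0;0 0 0 0 -0.3525 0.028 0;0 0 0 0 -0.3525 0.028 0;0 0 0 0 -0.3525 0.028 0;-0.266 0 0 0 0 0 0;-0.266 0 0 0 0 0 0;0 0 0 0 0 0 0;0 0 0 0 0 0 0")

```text
time: 9.57
position: [497.2, -258.0, 280.8]
tool_rot: [2.153, 1.57, 2.38]
force: [-0.2, 0.0, -0.1]
grip_width: 85.5
```

Run:
```python
from h import *
togo([497.6,-258.2,90],1.80)
from plant import r
for n,b in(("side",(290,190,400,310)),("top",(330,140,450,260))):
    im=r.get_image(n)["image"]; cv2.imwrite(f"pics/{n}4f.png",im); print(zoom(im,*b,f"pics/{n}4.png"))
```

```text
t 9.57 p [ 497.2 -258.   280.8] q [-0.622  0.277  0.116  1.411  0.    -0.849] F [-0.2  0.  -0.1] grip 85.5
R cols x [-4.e-04  4.e-04 -1.e+00] y [-2.254e-01  9.743e-01  5.000e-04] z [ 9.743e-01  2.254e-01 -3.000e-04]
shift mm [190.8  -0.4   0.4] shares total [ 1.272 -0.002  0.002]
yawY now 1.798 turn about tool x deg -0.1 shares -0.003
5
5
```

View pics/side4.png

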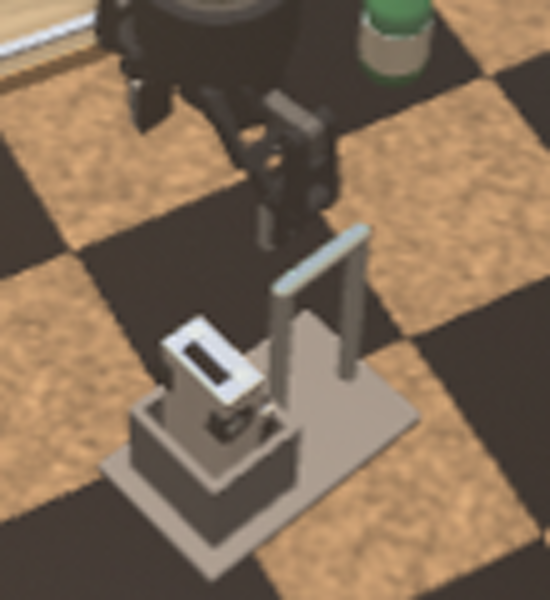

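View pics/top4.png

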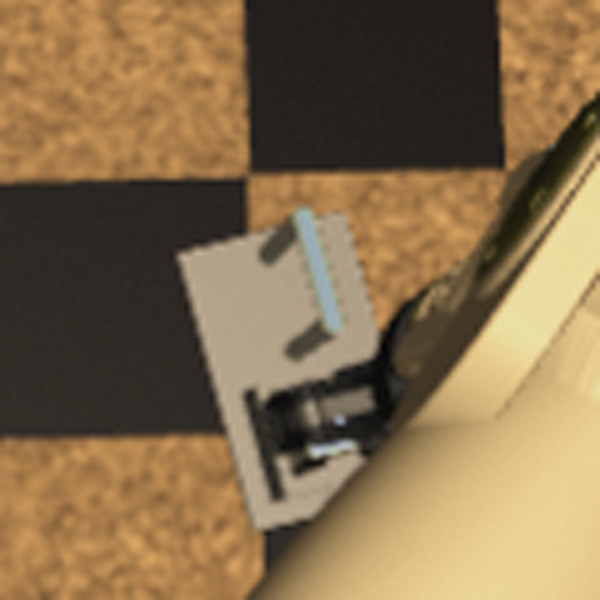

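The open fingers straddle the car's width line, with tips at (320,215) and (345,238) in the side view. I'll descend.

move_arm(moves="0 0 0 0.3 0 0 0;0 0 0 0.3 0 0 0;0 0 0 0.3 0 0 0;0 0 0 0.2 0 0 0;0 0 0 0.16 0 0 0;0 0 0 0 0 0 0;0 0 0 0 0 0 0")

```text
time: 10.55
position: [498.0, -258.5, 93.2]
tool_rot: [-0.768, 1.57, -0.539]
force: [0.2, -0.1, 0.2]
grip_width: 85.6
```

Run:
```python
from h import *
togo([497.6,-258.2,90],1.80)
from plant import r
for n,b in(("side",(290,190,400,310)),):
    im=r.get_image(n)["image"]; print(zoom(im,*b,f"pics/{n}5.png"))
```

```text
t 10.55 p [ 498.  -258.5   93.2] q [-0.622  0.364 -0.232  0.974  0.    -0.851] F [ 0.2 -0.1  0.2] grip 85.6
R cols x [ 1.1e-03 -7.0e-04 -1.0e+00] y [-2.273e-01  9.738e-01 -9.000e-04] z [9.738e-01 2.273e-01 9.000e-04]
shift mm [ 3.2  0.3 -0.3] shares total [ 0.021  0.002 -0.002]
yawY now 1.8 turn about tool x deg 0.0 shares 0.0
5
```

View pics/side5.png

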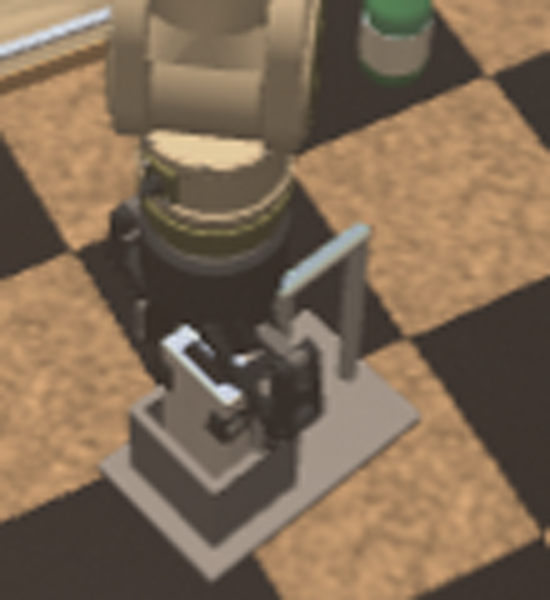

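The fingers are on both sides of the nose and clear of the handle. I'll close.

move_arm(moves="0 0 0 0 0 0 1;0 0 0 0 0 0 1;0 0 0 0 0 0 1;0 0 0 0 0 0 1;0 0 0 0 0 0 1;0 0 0 0 0 0 1", grip_force=40)

```text
time: 11.35
position: [498.0, -258.7, 93.3]
tool_rot: [-0.775, 1.569, -0.546]
force: [-0.4, 0.4, 6.3]
grip_width: 53.8
```

move_arm(moves="0 0 0 -0.05 0 0 1;0 0 0 -0.1 0 0 1;0 0 0 -0.15 0 0 1;0 0 0 -0.15 0 0 1;0 0 0 -0.15 0 0 1;0 0 0 0 0 0 1")

```text
time: 12.1
position: [498.5, -259.0, 184.6]
tool_rot: [-0.828, 1.566, -0.598]
force: [-0.0, 1.1, -0.5]
grip_width: 53.9
```

Run:
```python
from h import *
togo([490,-100,180],np.radians(160))
from plant import r
for n,b in(("side",(290,150,400,310)),):
    im=r.get_image(n)["image"]; print(zoom(im,*b,f"pics/{n}6.png"))
```

```text
t 12.1 p [ 498.5 -259.   184.6] q [-0.622  0.301 -0.085  1.18   0.    -0.852] F [-0.   1.1 -0.5] grip 53.9
R cols x [ 0.0036 -0.0024 -1.    ] y [-0.2274  0.9738 -0.0032] z [0.9738 0.2275 0.0029]
shift mm [  4.2 156.8  27.9] shares total [0.028 1.045 0.186]
yawY now 1.8 turn about tool x deg -56.85 shares -1.895
3
```

View pics/side6.png

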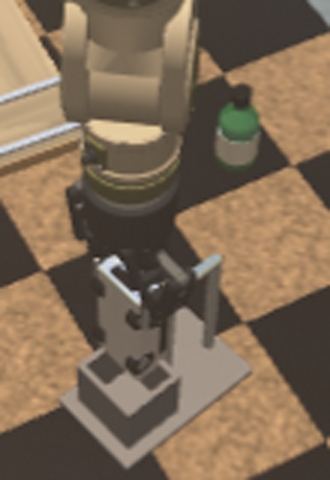

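The car is out of the slot; its tail is around (335,270) in the side view. I'll carry it to the free patch and turn it.

move_arm(moves="0 0 0 0 0.105 0.02 1;0 0 0 0 0.19 0.035 1;0 0 0 0 0.25 0.045 1;0 0 0 0 0.25 0.045 1;0 0 0 0 0.15 0.025 1;0 0 0 0 0.1 0.016 1;-0.2 0 0 0 0 0 1;-0.27 0 0 0 0 0 1;-0.27 0 0 0 0 0 1;-0.27 0 0 0 0 0 1;-0.27 0 0 0 0 0 1;-0.27 0 0 0 0 0 1;-0.2 0 0 0 0 0 1;-0.145 0 0 0 0 0 1;0 0 0 0 0 0 1;0 0 0 0 0 0 1")

```text
time: 14.15
position: [488.6, -99.1, 181.9]
tool_rot: [1.448, 1.57, 2.668]
force: [-0.4, 0.2, -0.6]
grip_width: 53.6
```

Run:
```python
from h import *
togo([490,-100,87],np.radians(160))
from plant import r
for n,b in(("side",(240,110,400,270)),):
    im=r.get_image(n)["image"]; print(zoom(im,*b,f"pics/{n}7.png"))
```

```text
t 14.15 p [488.6 -99.1 181.9] q [-0.361  0.188 -0.241  1.142  0.    -1.582] F [-0.4  0.2 -0.6] grip 53.6
R cols x [-5.e-04  3.e-04 -1.e+00] y [-9.392e-01  3.434e-01  6.000e-04] z [3.434e-01 9.392e-01 1.000e-04]
shift mm [94.9 -1.7 -0.4] shares total [ 0.633 -0.011 -0.003]
yawY now 2.791 turn about tool x deg -0.08 shares -0.003
3
```

View pics/side7.png

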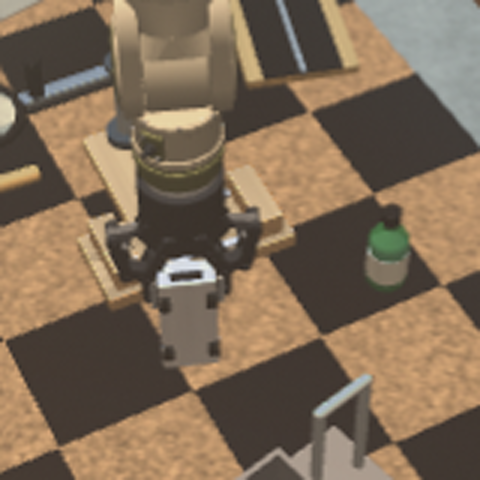

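The car hangs upright, wheels facing the camera, tail at about (303,232). I'll lower it, slowly at the end.

move_arm(moves="0 0 0 0.15 0 0 1;0 0 0 0.2 0 0 1;0 0 0 0.15 0 0 1;0 0 0 0.07 0 0 1;0 0 0 0.03 0 0 1;0 0 0 0 0 0 1;0 0 0 0 0 0 1")

```text
time: 15.08
position: [489.6, -99.5, 93.1]
tool_rot: [-1.531, 1.569, -0.31]
force: [0.2, 0.0, -1.3]
grip_width: 53.7
```

move_arm(moves="0 0 0 0.01 0 0 1;0 0 0 0.01 0 0 1;0 0 0 0 0 0 1;0 0 0 0 0 0 1")

```text
time: 15.58
position: [488.9, -99.2, 89.2]
tool_rot: [-0.179, 1.571, 1.043]
force: [-0.3, 0.2, -1.6]
grip_width: 53.5
```

Run:
```python
from h import *
togo([490,-100,85.2],np.radians(160))
```

```text
t 15.57 p [488.9 -99.2  89.2] q [-0.361  0.26  -0.392  0.919  0.    -1.583] F [-0.3  0.2 -1.6] grip 53.5
R cols x [ 0.e+00  1.e-04 -1.e+00] y [-0.9397  0.3421 -0.    ] z [3.421e-01 9.397e-01 1.000e-04]
shift mm [ 4.  -1.3 -0.3] shares total [ 0.027 -0.009 -0.002]
yawY now 2.792 turn about tool x deg -0.0 shares -0.0
```

move_arm(moves="0 0 0 0.01 0 0 1;0 0 0 0.01 0 0 1;0 0 0 0 0 0 1;0 0 0 0 0 0 1")

```text
time: 16.08
position: [488.9, -99.2, 86.2]
tool_rot: [0.295, 1.571, 1.516]
force: [-0.1, 0.1, -1.2]
grip_width: 53.4
```

move_arm(moves="0 0 0 0.005 0 0 1;0 0 0 0.005 0 0 1;0 0 0 0 0 0 1;0 0 0 0 0 0 1")

```text
time: 16.58
position: [488.9, -99.3, 85.2]
tool_rot: [-1.591, 1.57, -0.37]
force: [-2.2, 0.3, 5.2]
grip_width: 53.6
```

Contact: the force rose from −1.4 to +5 N. I'll release gradually and retreat upwards.

move_arm(moves="0 0 0 0 0 0 0.36;0 0 0 0 0 0 0.33;0 0 0 0 0 0 0.28;0 0 0 0 0 0 0.2;0 0 0 0 0 0 0.1;0 0 0 0 0 0 0;0 0 0 0 0 0 0;0 0 0 0 0 0 0")

```text
time: 17.58
position: [488.9, -99.2, 84.7]
tool_rot: [-0.521, 1.571, 0.7]
force: [0.3, 0.6, -0.3]
grip_width: 85.2
```

Run:
```python
from h import *
togo([490,-100,85.2],np.radians(160))
from plant import r
for n,b in(("side",(240,150,360,240)),):
    im=r.get_image(n)["image"]; print(zoom(im,*b,f"pics/{n}8.png"))
```

```text
t 17.57 p [488.9 -99.2  84.7] q [-0.361  0.264 -0.399  0.908  0.    -1.583] F [ 0.3  0.6 -0.3] grip 85.2
R cols x [ 1.e-04  1.e-04 -1.e+00] y [-9.397e-01  3.421e-01 -1.000e-04] z [3.421e-01 9.397e-01 1.000e-04]
shift mm [-0.5 -1.3 -0.3] shares total [-0.003 -0.009 -0.002]
yawY now 2.792 turn about tool x deg -0.01 shares -0.0
6
```

View pics/side8.png

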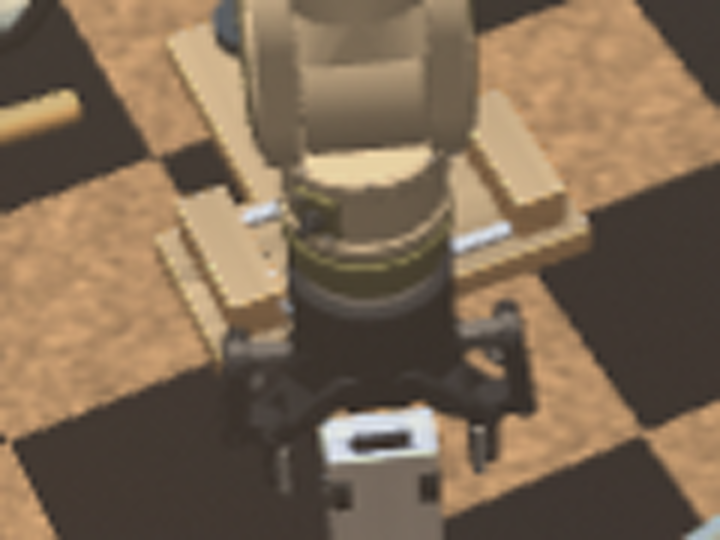

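The car stands free and upright (nose at about (303,223)). I'll go up and away along the roof side, then tilt the tool 60°.

move_arm(moves="0 0 0 -0.1 0 0 0;0 0 0 -0.3 0 0 0;0 0 0 -0.35 0 0 0;0 0 0 0 0 0.2 0;0 0 0 0 0 0.26 0;0 0 0 0 0 0 0")

```text
time: 18.38
position: [513.2, -32.7, 198.5]
tool_rot: [-1.21, 1.569, 0.014]
force: [-0.4, -0.6, -0.1]
grip_width: 85.4
```

move_arm(moves="0 0.2 0 0 0 0 0;0 0.25 0 0 0 0 0;0 0.25 0 0 0 0 0;0 0.25 0 0 0 0 0;0 0.25 0 0 0 0 0;0 0.25 0 0 0 0 0;0 0.25 0 0 0 0 0;0 0.2 0 0 0 0 0;0 0.1 0 0 0 0 0;0 0 0 0 0 0 0;0 0 0 0 0 0 0")

```text
time: 19.75
position: [512.7, -34.9, 197.8]
tool_rot: [-3.141, 0.525, -1.92]
force: [-0.6, -0.1, -0.9]
grip_width: 85.6
```

Run:
```python
from h import *
togo([512.6,-34.1,99])
from plant import r
for n,b in(("side",(240,110,360,240)),("top",(230,140,410,280))):
    im=r.get_image(n)["image"]; cv2.imwrite(f"pics/{n}9f.png",im); print(zoom(im,*b,f"pics/{n}9.png"))
for n in("side","top"): print(n,proj(n,[488.9,-99.2,126]),proj(n,[489,-96,0]))
```

```text
t 19.75 p [512.7 -34.9 197.8] q [ 0.209  0.736  0.189  1.764 -0.824 -0.676] F [-0.6 -0.1 -0.9] grip 85.6
R cols x [-0.2962 -0.813  -0.5013] y [-9.394e-01  3.428e-01 -8.000e-04] z [ 0.1725  0.4707 -0.8653]
shift mm [48.9  0.5 85.8] shares total [0.326 0.003 0.572]
4
4
side [303.08335761 222.03755652] [304.13816094 246.22935033]
top [339.23694582 228.14375877] [336.26406725 230.90688794]
```

View pics/side9.png

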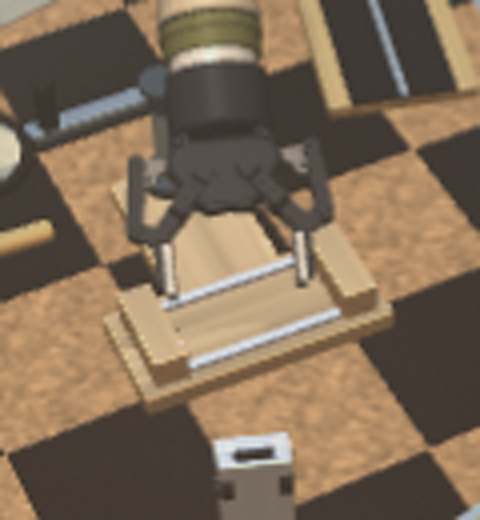

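View pics/top9.png

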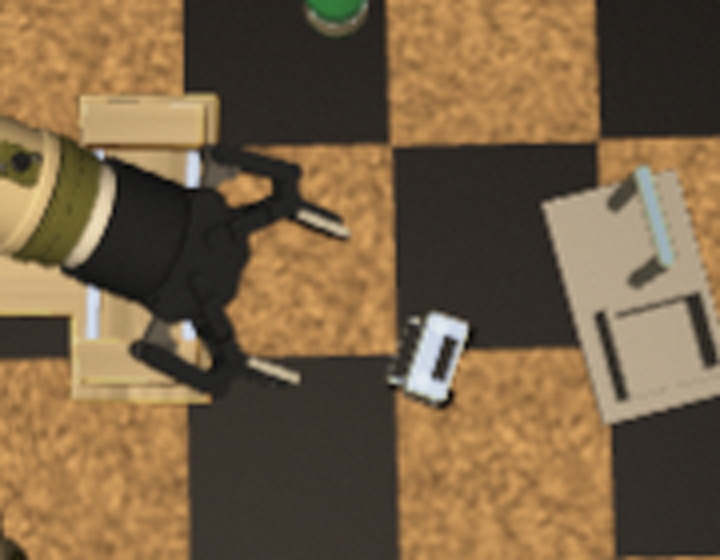

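Run:
```python
from h import *
for n,b in(("side",(285,210,325,240)),("top",(325,210,355,245))):
    im=cv2.imread(f"pics/{n}9f.png"); print(zoom(im,*b,f"pics/{n}9z.png"))
```

```text
20
17
```

View pics/side9z.png

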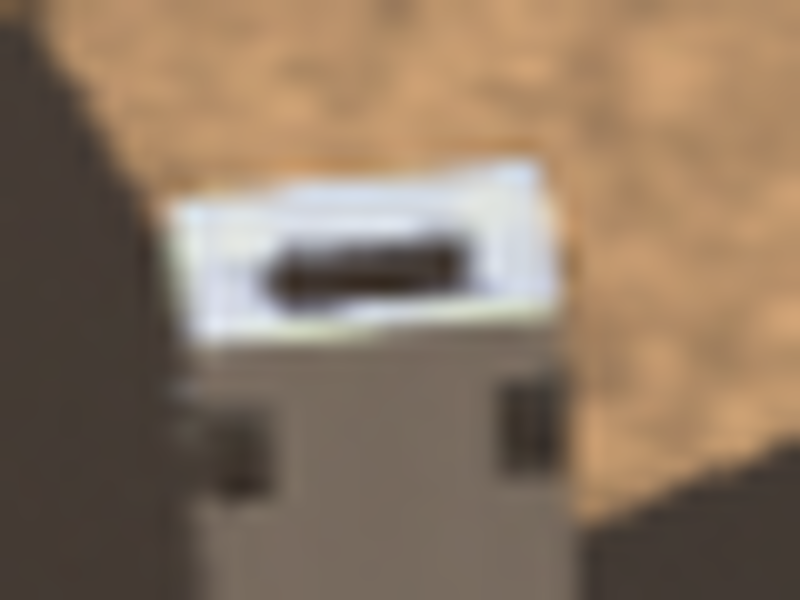

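View pics/top9z.png

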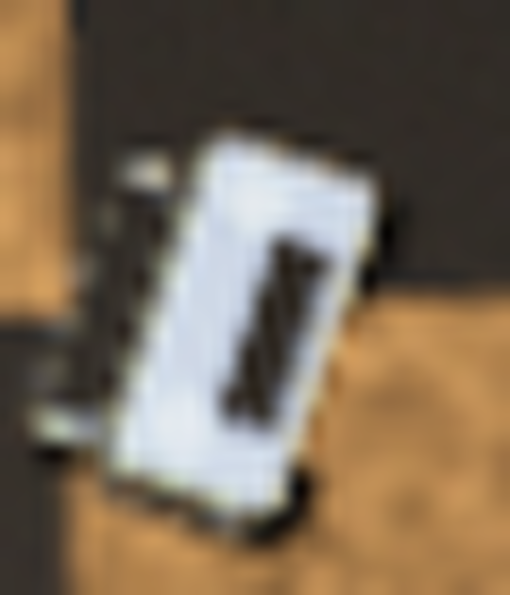

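Run:
```python
from h import *
np.set_printoptions(precision=1,suppress=True)
S=lambda u:zp((285,210),20,u); T=lambda u:zp((325,210),17,u)
P=[]
for a,b in(((165,205),(110,468)),((540,160),(215,138)),((560,312),(378,182)),((190,340),(280,510))):
    X,e=tri(S(a),T(b)); P.append(X); print(X,e)
P=np.array(P); print(P.mean(0))
for i,j in((0,1),(3,2)): d=P[j]-P[i]; print(np.degrees(np.arctan2(d[1],d[0])),np.linalg.norm(d))
for i,j in((3,0),(2,1)): d=P[j]-P[i]; print(np.degrees(np.arctan2(d[1],d[0])),np.linalg.norm(d))
```

```text
[466.5 -77.4 124.8] 0.2024772443213694
[517.1 -94.8 124.8] 0.7081440216866014
[ 509.1 -119.4  122.9] 0.2727877102610806
[ 459.  -102.9  127.7] 0.22839710341868957
[487.9 -98.6 125. ]
-19.00251853974241 53.603516530556455
-18.272909798082875 52.9502380266834
73.66376136547025 26.75566046984488
71.81005412846515 25.96506465142755
```

Triangulation puts the standing car's nose at (487.9, −98.6, 125), roof at about 71°. That agrees with the arm reading to 1 mm, so I'll make the tilted approach.

move_arm(moves="0 0 0 0.1 0 0.18 0;0 0 0 0.11 0 0.19 0;0 0 0 0.11 0 0.2 0;0 0 0 0 0 0 0;0 0 0 0 0 0 0")

```text
time: 20.48
position: [513.3, -33.5, 100.8]
tool_rot: [-3.14, 0.524, -1.919]
force: [0.4, -0.1, 0.9]
grip_width: 85.3
```

Run:
```python
from h import *
togo([485.5,-107.1,54])
```

```text
t 20.48 p [513.3 -33.5 100.8] q [ 0.211  0.831  0.112  1.594 -0.824 -0.673] F [ 0.4 -0.1  0.9] grip 85.3
R cols x [-0.2956 -0.8137 -0.5006] y [-0.9397  0.3421 -0.0012] z [ 0.1723  0.47   -0.8657]
shift mm [91.6  1.   1.1] shares total [0.611 0.007 0.008]
```

move_arm(moves="0 0 0 0.15 0.003 0.004 0;0 0 0 0.15 0.003 0.004 0;0 0 0 0.15 0 0 0;0 0 0 0.1 0 0 0;0 0 0 0.06 0 0 0;0 0 0 0 0 0 0;0 0 0 0 0 0 0")

```text
time: 21.35
position: [485.8, -106.6, 53.1]
tool_rot: [-3.14, 0.524, -1.919]
force: [0.8, 0.5, 0.1]
grip_width: 85.3
```

Run:
```python
from h import *
togo([485.5,-107.1,54])
from plant import r
for n,b in(("side",(240,110,360,260)),("top",(230,140,410,280))):
    im=r.get_image(n)["image"]; cv2.imwrite(f"pics/{n}10f.png",im); print(zoom(im,*b,f"pics/{n}10.png"))
```

```text
t 21.35 p [ 485.8 -106.6   53.1] q [ 0.099  0.789 -0.099  1.325 -0.895 -0.805] F [0.8 0.5 0.1] grip 85.3
R cols x [-0.2953 -0.8138 -0.5006] y [-0.9398  0.3418 -0.0011] z [ 0.172   0.4701 -0.8657]
shift mm [ 0.1  0.1 -1.1] shares total [ 0.     0.001 -0.007]
4
4
```

View pics/side10.png

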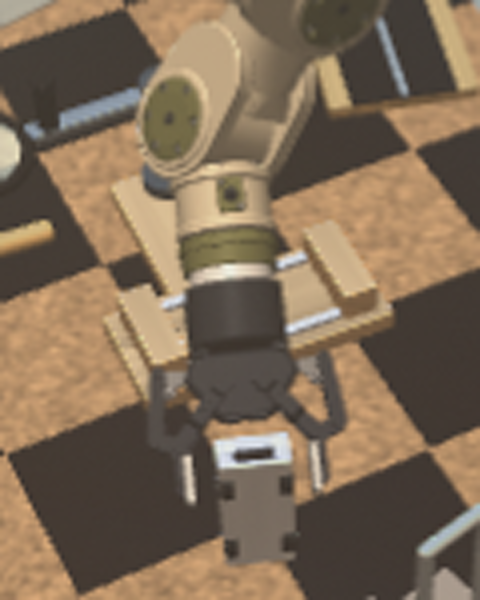

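View pics/top10.png

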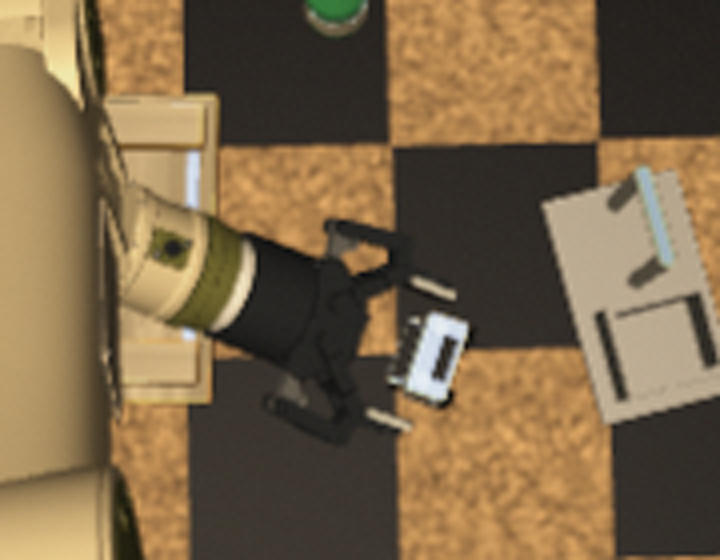

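The fingers straddle the standing car at mid-height (tips at about (287,234) and (320,228) in the side view). I'll close.

move_arm(moves="0 0 0 0 0 0 0.3;0 0 0 0 0 0 0.4;0 0 0 0 0 0 0.6;0 0 0 0 0 0 1;0 0 0 0 0 0 1;0 0 0 0 0 0 1;0 0 0 0 0 0 1", grip_force=40)

```text
time: 22.32
position: [485.3, -106.8, 52.5]
tool_rot: [-3.141, 0.524, -1.92]
force: [0.9, 1.4, 3.4]
grip_width: 53.1
```

Run:
```python
from h import *
togo([485.5,-107.1,54])
from plant import r
for n,b in(("side",(270,190,330,260)),("top",(300,200,370,260))):
    im=r.get_image(n)["image"]; cv2.imwrite(f"pics/{n}11f.png",im); print(zoom(im,*b,f"pics/{n}11.png"))
```

```text
t 22.32 p [ 485.3 -106.8   52.5] q [ 0.099  0.79  -0.1    1.324 -0.896 -0.805] F [0.9 1.4 3.4] grip 53.1
R cols x [-0.2959 -0.8138 -0.5001] y [-9.397e-01  3.420e-01 -4.000e-04] z [ 0.1714  0.4698 -0.8659]
shift mm [-0.6 -0.2 -1.4] shares total [-0.004 -0.002 -0.009]
8
10
```

View pics/side11.png

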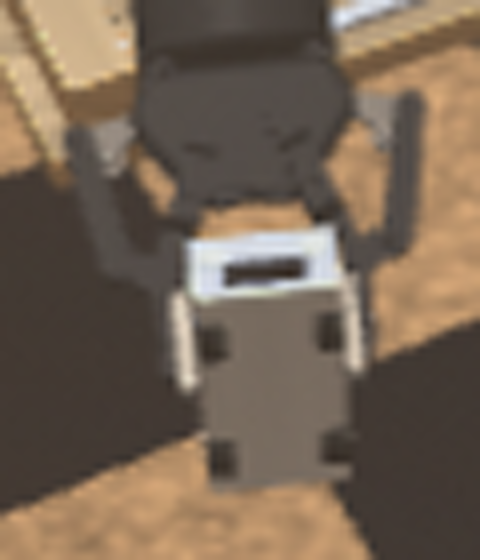

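View pics/top11.png

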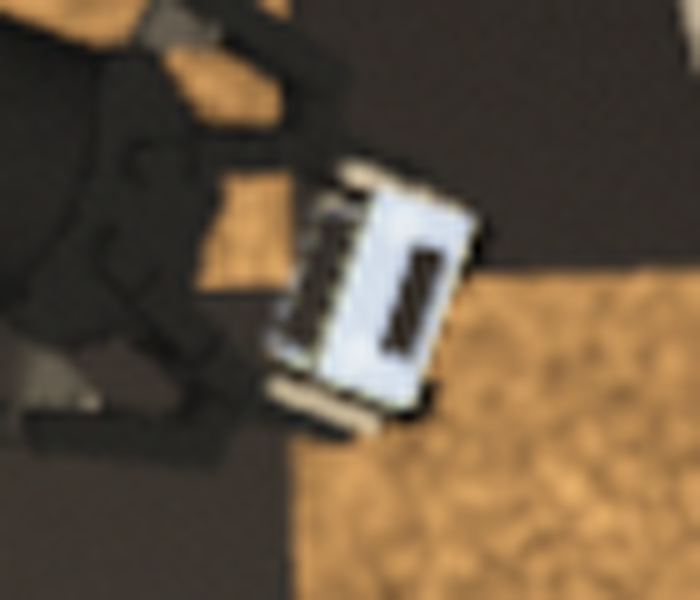

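Gripped at 53 mm. I'll lift straight up, then work out the reorientation.

move_arm(moves="0 0 0 -0.02 0 -0.035 1;0 0 0 -0.05 0 -0.087 1;0 0 0 -0.1 0 -0.173 1;0 0 0 -0.14 0 -0.242 1;0 0 0 -0.12 0 -0.208 1;0 0 0 -0.07 0 -0.121 1;0 0 0 0 0 0 1;0 0 0 0 0 0 1")

```text
time: 23.42
position: [484.8, -106.9, 201.9]
tool_rot: [3.141, 0.524, -1.921]
force: [-0.6, -0.1, -1.9]
grip_width: 53.0
```

```bash
cat >> h.py <<'E'
def final(tilt=30,yw=-0.038):
    X=np.array([np.cos(yw),np.sin(yw),0]); cz=-X; cx=np.array([0,0,1.]); L=np.stack([cx,np.cross(cz,cx),cz],1)
    return L@toolincar(np.radians(tilt),1)
def turnto(Rf):
    s,p,R=state(); v=Ro.from_matrix(R.T@Rf).as_rotvec(degrees=True)
    print("turn deg",v.round(2),"norm",np.linalg.norm(v).round(2),"shares",(v/30).round(3)); return v
E
python3 - <<'E'
from h import *
togo([586.8,101.4,31.5]); Rf=final(); print(Rf.round(3)); turnto(Rf)
E
```

```text
t 23.43 p [ 484.8 -106.9  201.9] q [ 0.099  0.622  0.009  1.602 -0.895 -0.805] F [-0.6 -0.1 -1.9] grip 53.0
R cols x [-0.2968 -0.8135 -0.5002] y [-9.395e-01  3.425e-01  5.000e-04] z [ 0.1709  0.4701 -0.8659]
shift mm [-114.5  -24.6  262.9] shares total [-0.763 -0.164  1.753]
[[ 0.5    0.038  0.865]
 [-0.019  0.999 -0.033]
 [-0.866  0.     0.5  ]]
turn deg [ 76.45 -76.82  20.45] norm 110.29 shares [ 2.548 -2.561  0.682]
```

move_arm(moves="0.1 -0.1 0.027 0 0 0 1;0.18 -0.181 0.048 0 0 0 1;0.18 -0.181 0.048 0 0 0 1;0.18 -0.181 0.048 0 0 0 1;0.18 -0.181 0.048 0 0 0 1;0.18 -0.181 0.048 0 0 0 1;0.18 -0.181 0.048 0 0 0 1;0.18 -0.181 0.048 0 0 0 1;0 0 0 0 0 0 1")

```text
time: 24.55
position: [483.6, -107.6, 202.1]
tool_rot: [-2.21, 1.236, -1.695]
force: [-0.2, 0.6, -2.3]
grip_width: 53.3
```

Run:
```python
from h import *
togo([586.8,101.4,31.5]); Rf=final(); turnto(Rf)
from plant import r
im=r.get_image("side")["image"]; zoom(im,200,60,400,260,"pics/side12.png")
```

```text
t 24.55 p [ 483.6 -107.6  202.1] q [-0.182  0.175 -0.249  1.127 -0.334 -0.7  ] F [-0.2  0.6 -2.3] grip 53.3
R cols x [-0.0406 -0.3262 -0.9444] y [-0.4982  0.8259 -0.2638] z [ 0.8661  0.4599 -0.196 ]
shift mm [ 88.7 166.2 219. ] shares total [0.591 1.108 1.46 ]
turn deg [ 35.61 -35.86   9.58] norm 51.44 shares [ 1.187 -1.195  0.319]
```

View pics/side12.png

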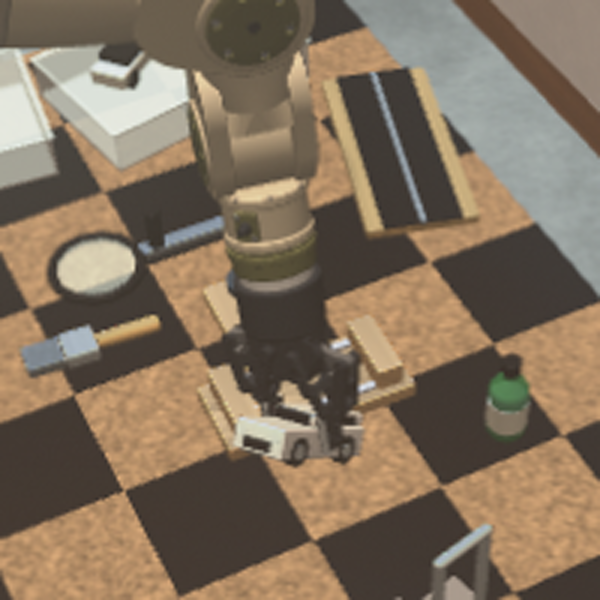

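The car is turning as planned, with its nose swinging towards the robot at about (283,207). I'll finish the turn.

move_arm(moves="0.18 -0.181 0.048 0 0 0 1;0.18 -0.181 0.048 0 0 0 1;0.18 -0.181 0.048 0 0 0 1;0.18 -0.181 0.048 0 0 0 1;0.18 -0.181 0.048 0 0 0 1;0.18 -0.181 0.048 0 0 0 1;0.107 -0.109 0.031 0 0 0 1;0 0 0 0 0 0 1;0 0 0 0 0 0 1")

```text
time: 25.72
position: [485.3, -106.8, 202.0]
tool_rot: [-0.001, 1.048, -0.036]
force: [0.8, -0.0, -0.7]
grip_width: 53.1
```

Run:
```python
from h import *
togo([586.8,101.4,131.5]); Rf=final(); turnto(Rf)
```

```text
t 25.73 p [ 485.3 -106.8  202. ] q [-0.524 -0.206 -0.721  0.585  0.236 -0.432] F [ 0.8 -0.  -0.7] grip 53.1
R cols x [ 0.4988 -0.0181 -0.8665] y [ 3.490e-02  9.994e-01 -7.000e-04] z [ 0.866  -0.0299  0.4991]
shift mm [107.9 211.7  46.5] shares total [0.72  1.411 0.31 ]
turn deg [ 0.17 -0.06 -0.05] norm 0.19 shares [ 0.006 -0.002 -0.002]
```

move_arm(moves="0 0 0 0.05 0.1 0.022 1;0 0 0 0.1 0.2 0.044 1;0 0 0 0.12 0.23 0.05 1;0 0 0 0.12 0.23 0.05 1;0 0 0 0.12 0.23 0.05 1;0 0 0 0.1 0.2 0.044 1;0 0 0 0.07 0.14 0.03 1;0 0 0 0.04 0.081 0.02 1;0 0 0 0 0 0 1;0 0 0 0 0 0 1")

```text
time: 26.98
position: [587.0, 100.8, 132.2]
tool_rot: [-0.001, 1.046, -0.038]
force: [-1.1, -0.6, -1.2]
grip_width: 53.3
```

Run:
```python
from h import *
togo([586.8,101.4,61.5]); Rf=final(); turnto(Rf)
from plant import r
for n,b in(("side",(240,110,360,230)),("top",(180,140,320,260))):
    im=r.get_image(n)["image"]; cv2.imwrite(f"pics/{n}13f.png",im); print(zoom(im,*b,f"pics/{n}13.png"))
```

```text
t 26.98 p [587.  100.8 132.2] q [ 0.06   0.065 -0.68   0.303 -0.049  0.083] F [-1.1 -0.6 -1.2] grip 53.3
R cols x [ 0.5005 -0.0188 -0.8655] y [ 3.640e-02  9.993e-01 -6.000e-04] z [ 0.865  -0.0312  0.5008]
shift mm [ 61.1   0.7 -35.6] shares total [ 0.407  0.004 -0.237]
turn deg [ 0.1   0.06 -0.01] norm 0.11 shares [ 0.003  0.002 -0.   ]
5
5
```

View pics/side13.png

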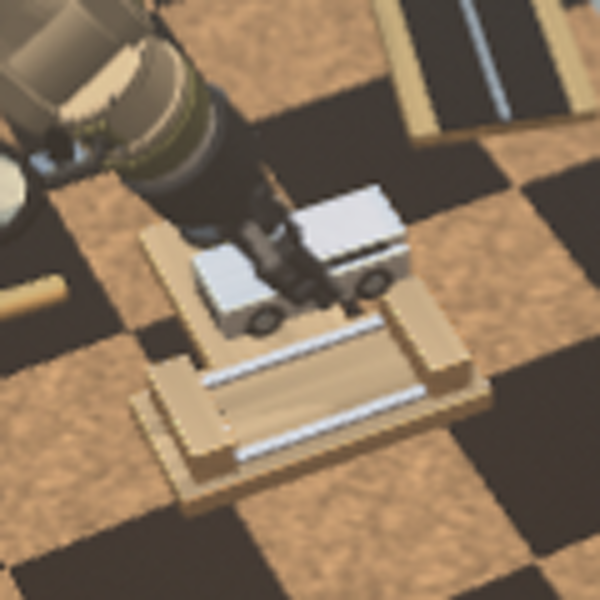

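View pics/top13.png

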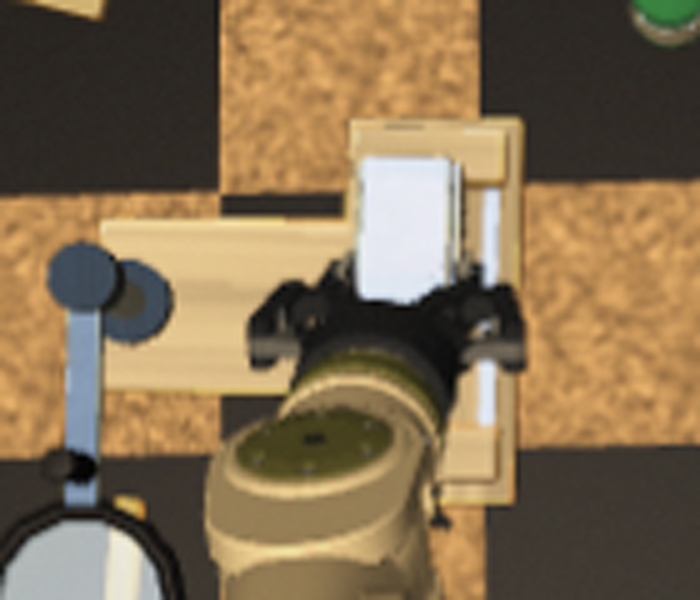

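Run:
```python
from h import *
np.set_printoptions(precision=1,suppress=True)
for n,b in(("side",(270,140,330,185)),("top",(240,160,285,210))):
    im=cv2.imread(f"pics/{n}13f.png"); print(zoom(im,*b,f"pics/{n}13z.png"))
for nm,X in(("tail+y",(640.4,121.8,166.7)),("tail-y",(638.6,75.8,166.7))): print(nm,proj("side",X),proj("top",X))
```

```text
13
12
tail+y [315.3 146. ] [251.8 169.7]
tail-y [321.6 155.5] [269.8 170. ]
```

View pics/side13z.png

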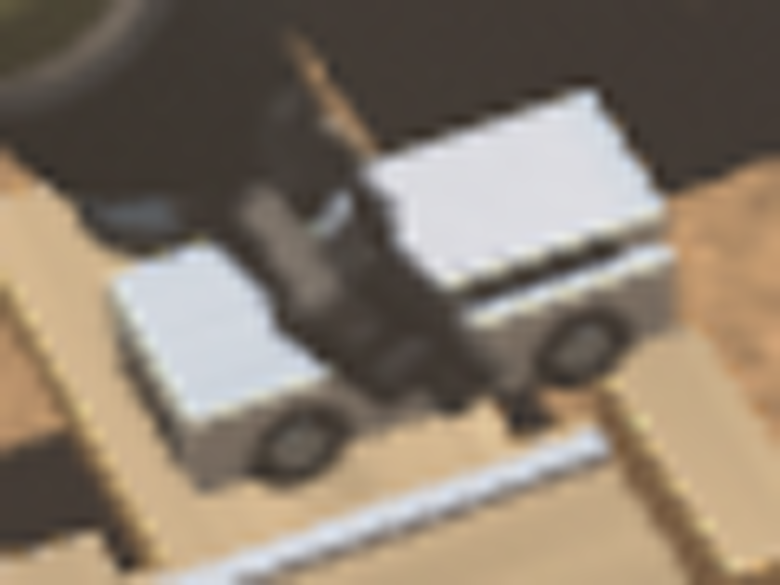

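View pics/top13z.png

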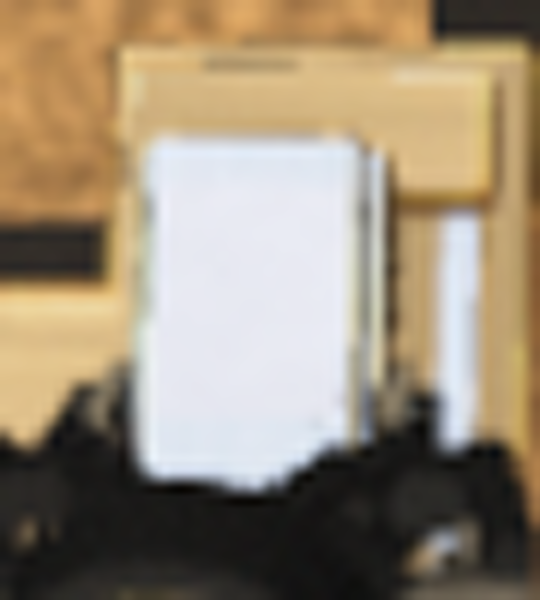

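Run:
```python
from h import *
np.set_printoptions(precision=1,suppress=True)
S=lambda u:zp((270,140),13,u); T=lambda u:zp((240,160),12,u)
for nm,a,b in(("t+y",(595,92),(150,138)),("t-y",(665,208),(358,138))): print(nm,*tri(S(a),T(b)))
# nose -y top edge corners on side at z=154.7
for nm,a in(("nose-y",(195,418)),("nose+y",(110,285))): print(nm,onz("side",S(a),154.7))
# expected nose corners: belly -63X +-27Y
print("exp", 576.5-63-1,101.2+2.4-27, 576.5-63+1,101.2+2.4+27)
for t in(0,5,10,14.5):
    C,v=ray("side",S((525,432))); y=101.2-27-t; k=(y-C[1])/v[1]; print(t,C+k*v)
```

```text
t+y [638.4 121.1 165.1] 1.3240440897522845
t-y [636.   76.9 166.8] 0.11168805886171326
nose-y [513.8  77.7 154.7]
nose+y [513.8 126.  154.7]
exp 512.5 76.60000000000001 514.5 130.60000000000002
0 [596.4  74.2 111.6]
5 [594.1  69.2 117.5]
10 [591.7  64.2 123.5]
14.5 [589.7  59.7 128.9]
```

Run:
```python
from h import *
np.set_printoptions(precision=0,suppress=True)
s,p,R=state()
for t in(27,34,41):
  for d in(0,-5,-19,-40):
    for w in(-11,0,11):
        X=p+R@np.array([d,-t,w]); q=proj("side",X); print(t,d,w,((q-[270,140])*13+6), X.round(0))
```

```text
27 0 -11 [449. 418.] [577.  74. 127.]
27 0 0 [485. 389.] [586.  73. 133.]
27 0 11 [521. 360.] [596.  73. 138.]
27 -5 -11 [439. 408.] [574.  74. 131.]
27 -5 0 [475. 380.] [584.  74. 137.]
27 -5 11 [511. 351.] [593.  73. 142.]
27 -19 -11 [410. 383.] [567.  74. 143.]
27 -19 0 [446. 354.] [577.  74. 149.]
27 -19 11 [482. 325.] [586.  73. 155.]
27 -40 -11 [365. 344.] [556.  75. 162.]
27 -40 0 [402. 315.] [566.  74. 167.]
27 -40 11 [439. 285.] [575.  74. 173.]
34 0 -11 [461. 437.] [576.  67. 127.]
34 0 0 [497. 409.] [586.  66. 133.]
34 0 11 [533. 380.] [595.  66. 138.]
34 -5 -11 [451. 428.] [574.  67. 131.]
34 -5 0 [487. 399.] [583.  67. 137.]
34 -5 11 [523. 371.] [593.  66. 142.]
34 -19 -11 [422. 403.] [567.  67. 143.]
34 -19 0 [458. 374.] [576.  67. 149.]
34 -19 11 [494. 345.] [586.  66. 155.]
34 -40 -11 [377. 364.] [556.  68. 162.]
34 -40 0 [414. 334.] [566.  67. 167.]
34 -40 11 [451. 305.] [575.  67. 173.]
41 0 -11 [473. 457.] [576.  60. 127.]
41 0 0 [509. 428.] [586.  59. 133.]
41 0 11 [546. 399.] [595.  59. 138.]
41 -5 -11 [463. 448.] [573.  60. 131.]
41 -5 0 [499. 419.] [583.  60. 137.]
41 -5 11 [535. 390.] [593.  59. 142.]
41 -19 -11 [434. 422.] [566.  60. 143.]
41 -19 0 [470. 393.] [576.  60. 149.]
41 -19 11 [507. 364.] [585.  59. 155.]
41 -40 -11 [389. 383.] [556.  61. 162.]
41 -40 0 [426. 354.] [565.  60. 167.]
41 -40 11 [463. 325.] [575.  60. 173.]
```

The side view shows the car level above the cradle (nose at about (283,170)), with camera-measured x centre 575.5 and y about 101. A shift of about 0.6 mm is enough. I'll lower to just above the blocks.

move_arm(moves="0 0 0 0.06 0.002 -0.033 1;0 0 0 0.11 0.002 -0.063 1;0 0 0 0.1 0.001 -0.058 1;0 0 0 0.06 0 -0.034 1;0 0 0 0 0 0 1;0 0 0 0 0 0 1")

```text
time: 27.82
position: [588.1, 101.8, 75.8]
tool_rot: [-0.0, 1.045, -0.036]
force: [-0.2, -0.5, -1.3]
grip_width: 53.3
```

Run:
```python
from h import *
togo([587.4,101.5,40]); Rf=final(); turnto(Rf)
from plant import r
for n,b in(("side",(260,140,340,215)),("top",(230,150,300,230))):
    im=r.get_image(n)["image"]; cv2.imwrite(f"pics/{n}14f.png",im); print(zoom(im,*b,f"pics/{n}14.png"))
```

```text
t 27.82 p [588.1 101.8  75.8] q [ 0.062  0.15  -0.759  0.138 -0.049  0.085] F [-0.2 -0.5 -1.3] grip 53.3
R cols x [ 0.5017 -0.0183 -0.8648] y [ 3.630e-02  9.993e-01 -1.000e-04] z [ 0.8642 -0.0314  0.5021]
shift mm [ 30.7  -0.4 -18.6] shares total [ 0.205 -0.002 -0.124]
turn deg [ 0.08  0.14 -0.04] norm 0.17 shares [ 0.003  0.005 -0.001]
8
7
```

View pics/side14.png

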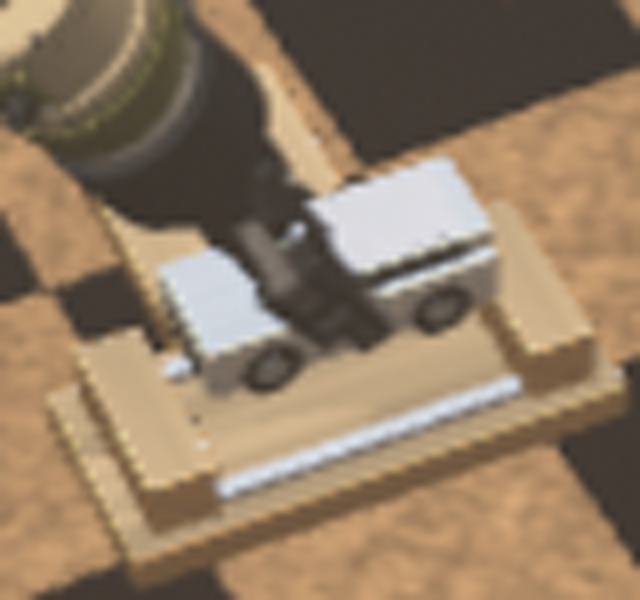

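View pics/top14.png

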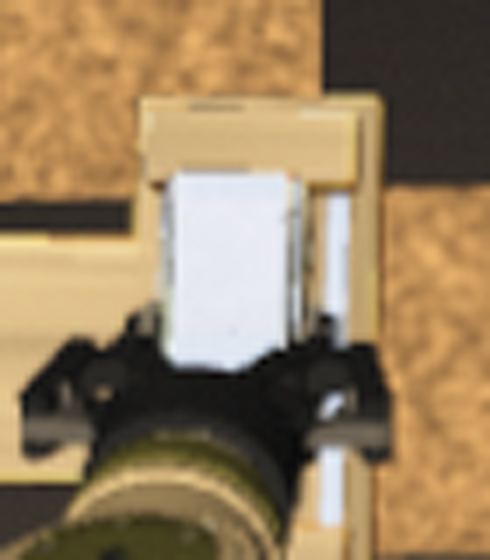

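Run:
```python
from h import *
np.set_printoptions(precision=1,suppress=True)
S=lambda u:zp((260,140),8,u); T=lambda u:zp((230,150),7,u)
s,p,R=state(); zb=p[2]-11.5; print(zb)
for nm,a,b in(("t+y",(447,158),(170,173)),("t-y",(495,235),(301,178))): print(nm,*tri(S(a),T(b)) , onz("top",T(b),zb+46), onz("side",S(a),zb+46))
for nm,a in(("n-y",(208,358)),("n+y",(160,272))): print(nm,onz("side",S(a),zb+34))
print("near wheels",onz("side",S((272,390)),zb),onz("side",S((440,332)),zb))
```

```text
64.73841992619376
t+y [639.9 124.3 104.9] 0.8102351685277253 [638.2 123.8 110.7] [638.3 119.  110.7]
t-y [635.9  73.8 109.6] 0.6108654137215028 [635.1  73.9 110.7] [636.   72.7 110.7]
n-y [512.9  76.6  98.7]
n+y [515.  126.5  98.7]
near wheels [538.9  77.6  64.7] [611.6  74.2  64.7]
```

The camera puts the car's centre within about 1 mm of the cradle's in x and y. I'll lower into the cradle.

move_arm(moves="0 0 0 0.06 0 -0.035 1;0 0 0 0.06 0 -0.035 1;0 0 0 0.05 0 -0.029 1;0 0 0 0.03 0 -0.018 1;0 0 0 0.01 0 -0.006 1;0 0 0 0 0 0 1;0 0 0 0 0 0 1")

```text
time: 28.8
position: [587.7, 102.0, 39.1]
tool_rot: [-0.0, 1.045, -0.036]
force: [0.6, -0.2, -0.8]
grip_width: 53.7
```

Run:
```python
from h import *
togo([587.9,101.8,31.5]); turnto(final())
from plant import r
for n,b in(("side",(260,140,340,215)),("top",(230,150,300,230))):
    im=r.get_image(n)["image"]; cv2.imwrite(f"pics/{n}15f.png",im); print(zoom(im,*b,f"pics/{n}15.png"))
```

```text
t 28.8 p [587.7 102.   39.1] q [ 0.062  0.215 -0.803  0.029 -0.049  0.085] F [ 0.6 -0.2 -0.8] grip 53.7
R cols x [ 0.5015 -0.0182 -0.865 ] y [ 3.610e-02  9.993e-01 -1.000e-04] z [ 0.8644 -0.0312  0.5018]
shift mm [ 6.7 -0.2 -3.7] shares total [ 0.045 -0.001 -0.024]
turn deg [ 0.09  0.12 -0.05] norm 0.16 shares [ 0.003  0.004 -0.002]
8
7
```

View pics/side15.png

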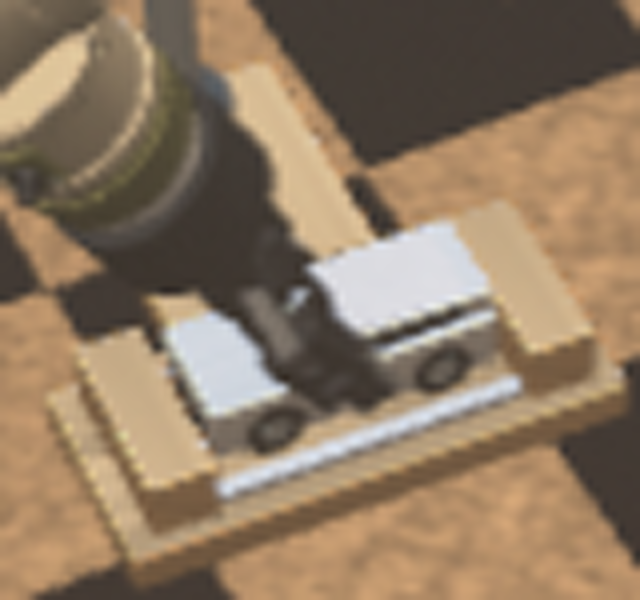

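View pics/top15.png

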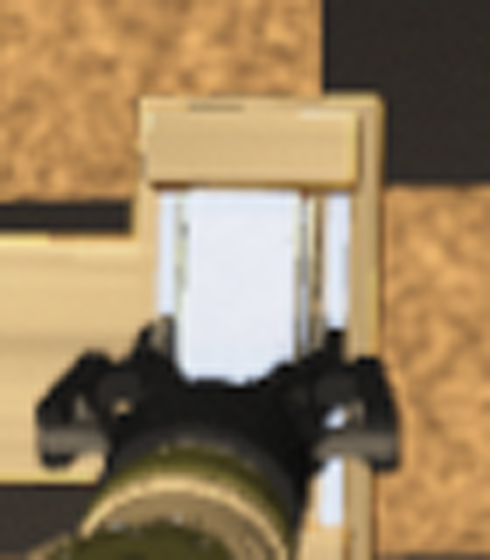

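Run:
```python
from h import *
np.set_printoptions(precision=1,suppress=True)
S=lambda u:zp((260,140),8,u); T=lambda u:zp((230,150),7,u)
print("tail roof top-view",onz("top",T((245,191)),73.6), "block edge",onz("top",T((255,187)),50))
print("side tail roof-y",onz("side",S((492,292)),73.6),"roof+y",onz("side",S((453,222)),73.6))
print("side tail body -y",onz("side",S((495,317)),61.6),"blk -y top inner",onz("side",S((527,355)),50))
print("nose top -y",onz("side",S((210,418)),61.6),"nose top +y",onz("side",S((165,330)),61.6),"nearblk inner -y",onz("side",S((215,470)),50),"+y",onz("side",S((140,328)),50))
print("top: strips L/R", onz("top",T((159,250)),26),onz("top",T((346,250)),26),"roof L/R",onz("top",T((185,250)),73.6),onz("top",T((299,250)),73.6),"body R",onz("top",T((318,250)),61.6))
```

```text
tail roof top-view [636.8  99.1  73.6] block edge [642.3  97.6  50. ]
side tail roof-y [636.3  76.5  73.6] roof+y [639.9 118.1  73.6]
side tail body -y [636.1  73.7  61.6] blk -y top inner [642.8  58.7  50. ]
nose top -y [512.   78.3  61.6] nose top +y [515.4 129.   61.6] nearblk inner -y [506.   62.2  50. ] +y [510.4 144.6  50. ]
top: strips L/R [621.5 139.2  26. ] [619.8  63.5  26. ] roof L/R [614.  122.8  73.6] [613.1  78.2  73.6] body R [614.7  71.8  61.6]
```

The gaps measure about 5–6 mm at both ends, and the sides are centred to about 0.7 mm. Now the slow descent.

move_arm(moves="0 0 0 0.01 0.003 -0.006 1;0 0 0 0.01 0 -0.006 1;0 0 0 0.01 0 -0.006 1;0 0 0 0 0 0 1;0 0 0 0 0 0 1")

```text
time: 29.52
position: [587.3, 102.4, 33.5]
tool_rot: [-0.0, 1.046, -0.036]
force: [0.3, -0.5, -1.9]
grip_width: 53.4
```

move_arm(moves="0 0 0 0.006 0 -0.003 1;0 0 0 0 0 0 1;0 0 0 0.006 0 -0.003 1;0 0 0 0 0 0 1;0 0 0 0 0 0 1")

```text
time: 30.15
position: [587.6, 102.4, 31.8]
tool_rot: [-0.0, 1.045, -0.036]
force: [-1.7, -0.4, 2.7]
grip_width: 53.1
```

move_arm(moves="0 0 0 0.004 0 -0.002 1;0 0 0 0 0 0 1;0 0 0 0 0 0 1")

```text
time: 30.52
position: [587.7, 102.4, 31.7]
tool_rot: [-0.001, 1.044, -0.037]
force: [-7.4, 0.3, 10.9]
grip_width: 53.3
```

Run:
```python
from h import *
togo([587.9,101.8,31.5]); turnto(final())
from plant import r
for n,b in(("side",(260,140,340,215)),):
    im=r.get_image(n)["image"]; cv2.imwrite(f"pics/{n}16f.png",im); print(zoom(im,*b,f"pics/{n}16.png"))
```

```text
t 30.52 p [587.7 102.4  31.7] q [ 0.063  0.229 -0.812  0.006 -0.05   0.086] F [-7.4  0.3 10.9] grip 53.3
R cols x [ 0.502  -0.0184 -0.8647] y [ 3.610e-02  9.993e-01 -3.000e-04] z [ 0.8641 -0.0311  0.5024]
shift mm [ 0.3 -0.6  0.1] shares total [ 0.002 -0.004  0.001]
turn deg [ 0.1   0.16 -0.04] norm 0.19 shares [ 0.003  0.005 -0.001]
8
```

View pics/side16.png

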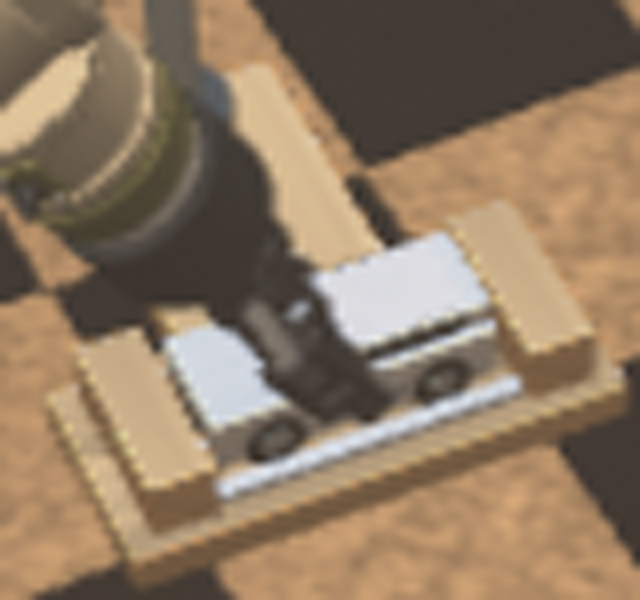

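The wheels now sit behind the side strip at floor level, between the blocks, with contact at the expected height (TCP 31.7 against 31.5). I'll release gradually.

move_arm(moves="0 0 0 0 0 0 0.36;0 0 0 0 0 0 0.33;0 0 0 0 0 0 0.28;0 0 0 0 0 0 0.2;0 0 0 0 0 0 0.1;0 0 0 0 0 0 0;0 0 0 0 0 0 0;0 0 0 0 0 0 0")

```text
time: 31.58
position: [587.4, 102.4, 30.8]
tool_rot: [-0.0, 1.046, -0.036]
force: [-0.2, -0.1, -0.4]
grip_width: 85.0
```

move_arm(moves="0 0 0 -0.05 0 0 0;0 0 0 -0.15 0 0 0;0 0 0 -0.3 0 0 0;0 0 0 -0.4 0 0 0;0 0 0 -0.3 0 0 0;0 0 0 0 0 0 0;0 0 0 0 0 0 0")

```text
time: 32.45
position: [497.1, 105.7, 186.8]
tool_rot: [-0.0, 1.045, -0.036]
force: [-0.2, -0.6, -0.5]
grip_width: 85.5
```

Run:
```python
from h import *
togo([479.6,273.7,240])
from plant import r
for n,b in(("side",(260,140,340,215)),("top",(180,150,300,280))):
    im=r.get_image(n)["image"]; cv2.imwrite(f"pics/{n}17f.png",im); print(zoom(im,*b,f"pics/{n}17.png"))
```

```text
t 32.45 p [497.1 105.7 186.8] q [ 0.089 -0.173 -0.747  0.474 -0.063  0.108] F [-0.2 -0.6 -0.5] grip 85.5
R cols x [ 0.5016 -0.0182 -0.8649] y [ 3.600e-02  9.994e-01 -1.000e-04] z [ 0.8643 -0.0311  0.5019]
shift mm [-57.9 167.3   6.3] shares total [-0.386  1.115  0.042]
8
4
```

View pics/side17.png

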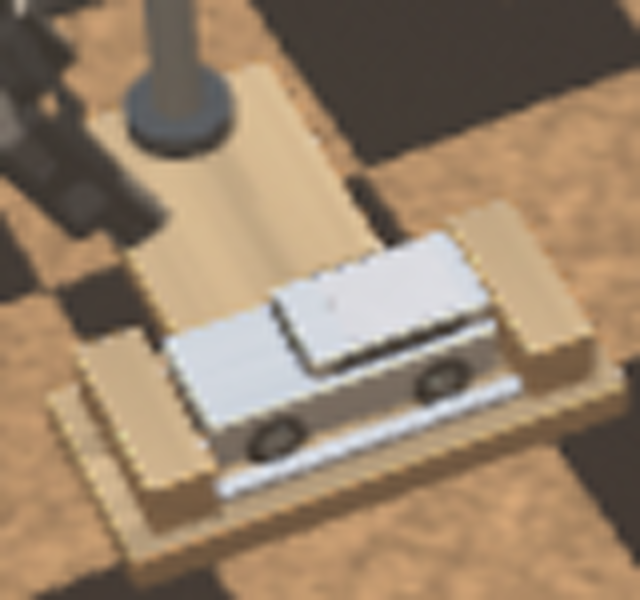

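View pics/top17.png

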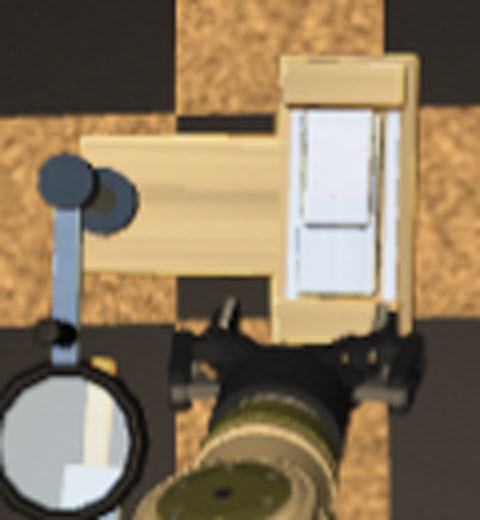

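Run:
```python
from h import *
np.set_printoptions(precision=1,suppress=True)
S=lambda u:zp((260,140),8,u); T=lambda u:zp((180,150),4,u)
for nm,a,b,z in(("cabin front-y",(318,372),(371,226),66),("roof tail-y",(490,297),(377,110),66),("roof tail+y",(445,232),(305,109),66),("nose-y",(215,432),(376,293),54),("nose+y",(165,340),(300,297),54)):
    print(nm,*tri(S(a),T(b)),onz("side",S(a),z),onz("top",T(b),z))
print("wheel bottoms side",onz("side",S((275,462)),20),onz("side",S((440,402)),20))
```

```text
cabin front-y [558.3  79.1  63.4] 1.396743921673234 [558.7  76.7  66. ] [556.7  79.3  66. ]
roof tail-y [634.8  73.8  74.3] 0.677154157531764 [637.5  80.7  66. ] [636.8  74.3  66. ]
roof tail+y [639.3 124.4  61.9] 0.04850522392586323 [637.6 121.   66. ] [638.6 123.9  66. ]
nose-y [512.4  77.3  53.8] 0.7781939178735222 [513.   76.9  54. ] [511.6  77.5  54. ]
nose+y [512.1 128.7  57. ] 2.554983135712687 [515.5 130.5  54. ] [509.9 129.8  54. ]
wheel bottoms side [538.1  78.3  20. ] [611.6  75.9  20. ]
```

move_arm(moves="0 0.2 0 -0.1 0 0 0;0 0.25 0 -0.1 0 0 0;0 0.25 0 -0.1 0 0 0;0 0.2 0 -0.1 0 0 0;0 0.1 0 -0.1 0 0 0;0 0 0 0 0 0 0;0 0 0 0 0 0 0")

```text
time: 33.42
position: [475.7, 106.4, 255.7]
tool_rot: [-2.485, 1.57, -2.521]
force: [0.7, 0.3, 0.4]
grip_width: 85.6
```

Run:
```python
from h import *
togo([479.6,273.7,260],1.522)
```

```text
t 33.42 p [475.7 106.4 255.7] q [ 0.055  0.137 -0.12   1.314 -0.     0.092] F [0.7 0.3 0.4] grip 85.6
R cols x [-5.e-04 -4.e-04 -1.e+00] y [ 3.620e-02  9.993e-01 -4.000e-04] z [ 9.993e-01 -3.620e-02 -5.000e-04]
shift mm [ -4.4 167.4  -2.2] shares total [-0.029  1.116 -0.015]
yawY now 1.535 turn about tool x deg 0.72 shares 0.024
```

The car is seated: nose top about 54–57 mm, roof about 66, wheel bottoms projecting onto the z=20 floor, centre about (575.5, 101). Next is the magnifier peg.

move_arm(moves="0.024 0 0 -0.02 0.15 -0.003 0;0 0 0 0 0.28 -0.003 0;0 0 0 0 0.3 -0.003 0;0 0 0 0 0.25 -0.003 0;0 0 0 0 0.136 -0.003 0;0 0 0 0 0 0 0;0 0 0 0 0 0 0")

```text
time: 34.3
position: [481.5, 272.9, 260.2]
tool_rot: [-0.659, 1.569, -0.709]
force: [-0.0, -0.4, -0.9]
grip_width: 85.2
```

Run:
```python
from h import *
togo([479.6,273.7,146],1.522)
from plant import r
for n,b in(("side",(220,60,330,170)),):
    im=r.get_image(n)["image"]; cv2.imwrite(f"pics/{n}18f.png",im); print(zoom(im,*b,f"pics/{n}18.png"))
print(proj("side",[479.6,273.7,180]))
```

```text
t 34.3 p [481.5 272.9 260.2] q [ 3.710e-01  2.640e-01  5.000e-02  1.356e+00 -1.000e-03  4.200e-01] F [-0.  -0.4 -0.9] grip 85.2
R cols x [ 1.e-03 -8.e-04 -1.e+00] y [ 4.920e-02  9.988e-01 -8.000e-04] z [ 0.9988 -0.0492  0.001 ]
shift mm [114.2   0.8  -2.1] shares total [ 0.761  0.005 -0.014]
yawY now 1.522 turn about tool x deg -0.02 shares -0.001
5
[248.80673642 130.03631862]
```

View pics/side18.png

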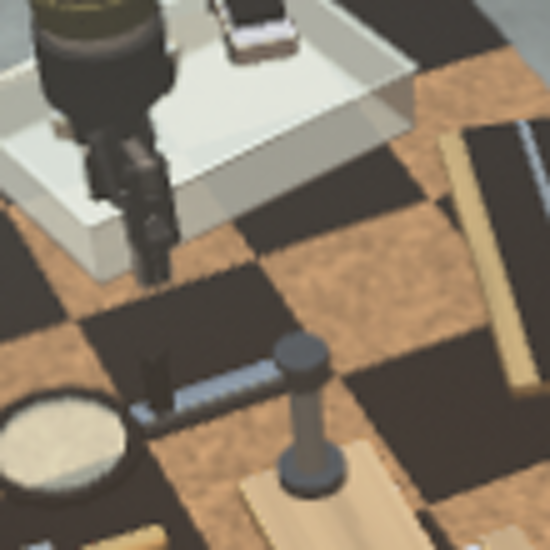

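Run:
```python
from h import *
np.set_printoptions(precision=1,suppress=True)
for u in((157,356),(152,352)):
    print(onz("side",zp((220,60),5,u),180), tri(zp((220,60),5,u),zp((180,150),4,(46,331))))
im=cv2.imread("pics/top17f.png"); print(zoom(im,180,220,210,245,"pics/peg.png"))
im=cv2.imread("pics/side18f.png"); print(zoom(im,235,120,265,150,"pics/pegs.png"))
```

```text
[484.5 267.  180. ] (array([484.7, 274.8, 173.3]), np.float64(1.9261896351588461))
[483. 272. 180.] (array([483.1, 273.9, 178.4]), np.float64(0.5066537739076247))
24
20
```

View pics/peg.png

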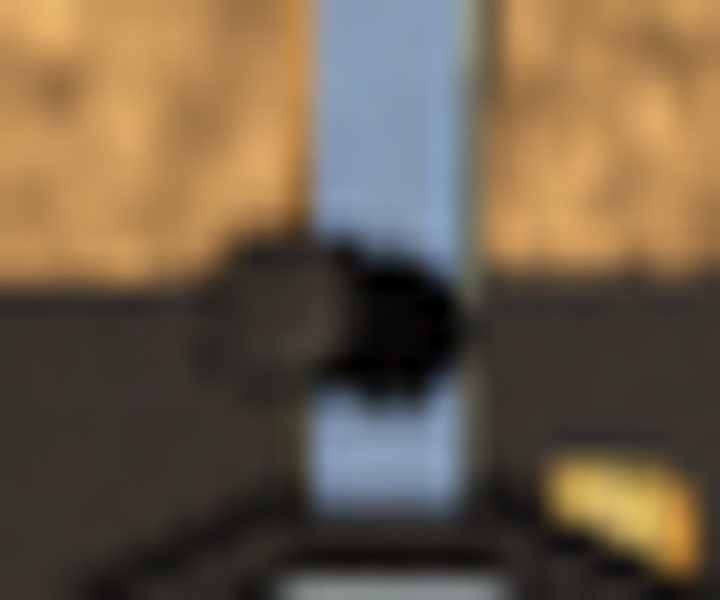

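View pics/pegs.png

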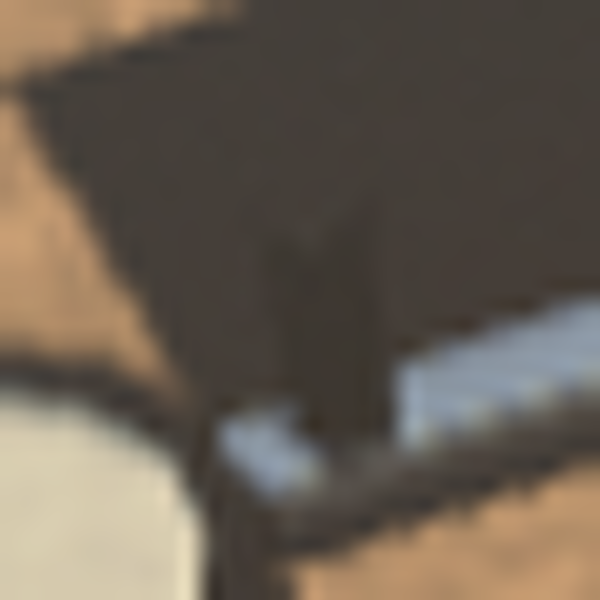

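Run:
```python
from h import *
np.set_printoptions(precision=1,suppress=True)
b=zp((180,220),24,(285,315)); a=zp((235,120),20,(320,215))
print(tri(a,b),onz("top",b,180),onz("side",a,180))
```

```text
(array([483.4, 273.1, 177.5]), np.float64(1.510008060403978)) [481.8 273.  180. ] [484. 270. 180.]
```

The peg top triangulates to about (483, 272.7), z about 178, within 1–2 mm of the tool axis. I'll descend and grip.

move_arm(moves="0 0 0 0.2 0 0.008 0;0 0 0 0.25 0 0 0;0 0 0 0.2 0 0 0;0 0 0 0.11 0 0 0;0 0 0 0 0 0 0;0 0 0 0 0 0 0")

```text
time: 35.1
position: [483.8, 273.2, 147.4]
tool_rot: [0.126, 1.568, 0.077]
force: [0.2, 1.3, -0.1]
grip_width: 85.4
```

move_arm(moves="0 0 0 0 0 0 1;0 0 0 0 0 0 1;0 0 0 0 0 0 1;0 0 0 0 0 0 1;0 0 0 0 0 0 1;0 0 0 0 0 0 1;0 0 0 0 0 0 1;0 0 0 0 0 0 1", grip_force=40)

```text
time: 36.1
position: [483.2, 273.7, 146.7]
tool_rot: [0.012, 1.569, -0.036]
force: [-1.5, -0.3, 5.3]
grip_width: 17.0
```

Run:
```python
from h import *
togo([576.7,167.7,146],3.092)
```

```text
t 36.1 p [483.2 273.7 146.7] q [ 3.710e-01  3.130e-01 -1.650e-01  1.091e+00 -1.000e-03  4.200e-01] F [-1.5 -0.3  5.3] grip 17.0
R cols x [ 1.7e-03 -1.0e-04 -1.0e+00] y [0.0487 0.9988 0.    ] z [ 0.9988 -0.0487  0.0017]
shift mm [   0.8 -101.4   98.5] shares total [ 0.006 -0.676  0.657]
yawY now 1.522 turn about tool x deg -89.95 shares -2.998
```

move_arm(moves="-0.15 0 0 0 -0.052 0.002 1;-0.15 0 0 0 -0.052 0.002 1;-0.3 0 0 0 -0.104 0.008 1;-0.3 0 0 0 -0.104 0.008 1;-0.3 0 0 0 -0.104 0.008 1;0 0 0 0 0 0 1")

```text
time: 36.85
position: [501.6, 213.8, 146.7]
tool_rot: [-0.422, 1.566, 0.157]
force: [4.8, 1.2, 0.6]
grip_width: 16.6
```

move_arm(moves="-0.3 0 0 0 -0.104 0.008 1;-0.3 0 0 0 -0.104 0.008 1;-0.3 0 0 0 -0.104 0.008 1;-0.3 0 0 0 -0.104 0.008 1;0 0 0 0 0 0 1")

```text
time: 37.48
position: [550.3, 176.7, 146.7]
tool_rot: [-0.723, 1.564, 0.485]
force: [5.9, 4.5, 1.0]
grip_width: 16.4
```

Run:
```python
from h import *
togo([576.7,167.7,146],3.092)
```

```text
t 37.48 p [550.3 176.7 146.7] q [ 0.171  0.351 -0.111  1.103  0.002 -1.037] F [5.9 4.5 1. ] grip 16.4
R cols x [ 0.0058  0.0031 -1.    ] y [-0.9348  0.3552 -0.0043] z [0.3552 0.9348 0.0049]
shift mm [  0.8 -27.9   0.9] shares total [ 0.006 -0.186  0.006]
yawY now 2.778 turn about tool x deg -17.97 shares -0.599
```

move_arm(moves="-0.15 0 0 0 -0.052 0.002 1;-0.15 0 0 0 -0.052 0.002 1;-0.15 0 0 0 -0.052 0.002 1;0 0 0 0 0 0 1;0 0 0 0 0 0 1")

```text
time: 38.1
position: [571.0, 171.3, 146.7]
tool_rot: [-0.863, 1.567, 0.581]
force: [4.1, 4.5, 1.0]
grip_width: 16.5
```

Run:
```python
from h import *
togo([576.7,167.7,146],3.092)
```

```text
t 38.1 p [571.  171.3 146.7] q [ 0.156  0.386 -0.058  1.122  0.002 -1.287] F [4.1 4.5 1. ] grip 16.5
R cols x [ 0.0035  0.0023 -1.    ] y [-0.9919  0.1273 -0.0032] z [0.1273 0.9919 0.0027]
shift mm [ 0.7 -6.1 -2.9] shares total [ 0.005 -0.041 -0.019]
yawY now 3.014 turn about tool x deg -4.47 shares -0.149
```

move_arm(moves="-0.075 0 0 0 -0.02 0 1;-0.075 0 0 0 -0.015 0 1;0 0 0 0 0 0 1;0 0 0 0 0 0 1")

```text
time: 38.6
position: [575.7, 170.5, 146.7]
tool_rot: [-0.931, 1.567, 0.59]
force: [3.9, 4.8, 1.4]
grip_width: 16.8
```

move_arm(moves="0 0 0 0 -0.01 0 1;0 0 0 0 0 0 1;0 0 0 0 0 0 1")

```text
time: 38.98
position: [576.3, 170.5, 146.7]
tool_rot: [-0.537, 1.569, 0.985]
force: [0.7, 6.4, 3.4]
grip_width: 17.0
```

move_arm(moves="0 0 0 0 -0.01 0 1;0 0 0 0 0 0 1;0 0 0 0 0 0 1")

```text
time: 39.35
position: [577.3, 170.4, 146.7]
tool_rot: [-0.162, 1.569, 1.36]
force: [-0.4, 4.1, 3.9]
grip_width: 16.9
```

move_arm(moves="0 0 0 0 -0.01 0 1;0 0 0 0 0 0 1;0 0 0 0 0 0 1")

```text
time: 39.72
position: [578.2, 170.3, 146.7]
tool_rot: [0.399, 1.569, 1.922]
force: [-3.0, 5.8, 5.0]
grip_width: 16.9
```

move_arm(moves="0 0 0 0 -0.01 0 1;0 0 0 0 0 0 1;0 0 0 0 0 0 1")

```text
time: 40.1
position: [579.1, 170.3, 146.7]
tool_rot: [0.854, 1.569, 2.378]
force: [-4.1, 4.9, 5.9]
grip_width: 16.7
```

Run:
```python
from h import *
togo([576.7,167.7,146],3.092)
from plant import r
for n,b in(("side",(220,60,360,220)),):
    im=r.get_image(n)["image"]; cv2.imwrite(f"pics/{n}19f.png",im); print(zoom(im,*b,f"pics/{n}19.png"))
```

```text
t 40.1 p [579.1 170.3 146.7] q [ 0.152  0.405 -0.031  1.136  0.002 -1.371] F [-4.1  4.9  5.9] grip 16.7
R cols x [-0.0015  0.0015 -1.    ] y [-0.9989  0.0474  0.0016] z [0.0474 0.9989 0.0014]
shift mm [ 0.7  2.3 -2.7] shares total [ 0.005  0.015 -0.018]
yawY now 3.094 turn about tool x deg 0.12 shares 0.004
3
```

View pics/side19.png

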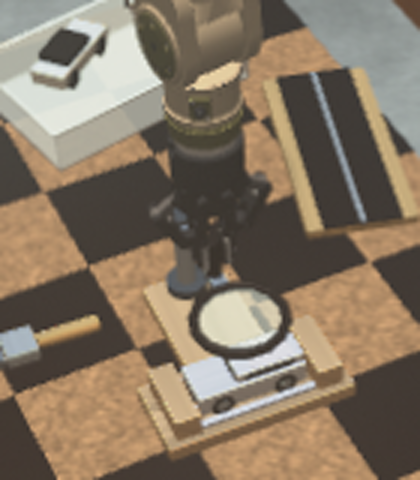

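Run:
```python
import cv2,numpy as np
from h import *
a=cv2.imread("pics/side0.png");b=cv2.imread("pics/side19f.png")
for n,im in(("home",a),("now",b)):
    c=im[145:190,275:325]; g=cv2.cvtColor(c,cv2.COLOR_BGR2GRAY)
    m=(g<75).astype(np.uint8); m[:, :]=m
    k,l,st,ce=cv2.connectedComponentsWithStats(m)
    i=1+np.argmax(st[1:,4]); ys,xs=np.nonzero(l==i)
    pts=np.stack([xs,ys],1).astype(np.int32); h=cv2.convexHull(pts); print(n,st[i],cv2.fitEllipse(h))
z=np.hstack([cv2.resize(x[140:195,270:330],None,fx=6,fy=6,interpolation=cv2.INTER_CUBIC) for x in(a,b)]); cv2.imwrite("pics/cmp.png",z)
```

```text
home [  1   0  49  35 516] ((25.751312255859375, 14.630544662475586), (35.4576301574707, 51.56617736816406), 68.76699829101562)
now [  1   0  49  35 490] ((26.486289978027344, 14.99020004272461), (34.56904220581055, 52.704952239990234), 76.03864288330078)
```

View pics/cmp.png

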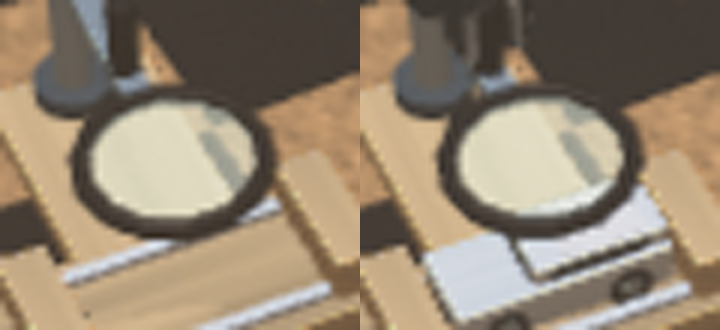

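The lens (rim centre about (300,167)) is back over the car, about 1.3 px past where it started. I'll press a little further to feel for the stop.

move_arm(moves="0 0 0 0 -0.01 0 1;0 0 0 0 0 0 1;0 0 0 0 0 0 1")

```text
time: 40.52
position: [580.7, 169.9, 146.6]
tool_rot: [1.058, 1.569, 2.58]
force: [-3.4, 4.7, 5.4]
grip_width: 17.1
```

move_arm(moves="0 0 0 0 -0.01 0 1;0 0 0 0 0 0 1;0 0 0 0 0 0 1")

```text
time: 40.9
position: [580.6, 169.9, 146.6]
tool_rot: [1.394, 1.566, 2.917]
force: [-7.7, 4.1, 7.8]
grip_width: 16.8
```

move_arm(moves="0 0 0 0 -0.01 0 1;0 0 0 0 0 0 1;0 0 0 0 0 0 1")

```text
time: 41.28
position: [580.7, 169.9, 146.6]
tool_rot: [1.482, 1.564, 3.005]
force: [-12.0, 4.3, 10.6]
grip_width: 16.9
```

The position stalls at x=580.7 while the force climbs to 12 N, so that is the stop. I'll ease off, release and go straight up.

move_arm(moves="0 0 0 0 0.015 0 1;0 0 0 0 0 0 1;0 0 0 0 0 0 0;0 0 0 0 0 0 0;0 0 0 0 0 0 0;0 0 0 0 0 0 0;0 0 0 0 0 0 0;0 0 0 0 0 0 0;0 0 0 -0.1 0 0 0;0 0 0 -0.3 0 0 0;0 0 0 -0.35 0 0 0;0 0 0 0 0 0.2 0;0 0 0 0 0 0 0;0 0 0 0 0 0 0;0 0 0 0 0 0 0")

```text
time: 43.15
position: [584.3, 198.2, 258.7]
tool_rot: [-2.599, 1.57, -1.078]
force: [0.8, 0.3, -0.2]
grip_width: 85.6
```

Run:
```python
from h import *
togo([576.7,167.7,146],3.092)
from plant import r
a=cv2.imread("pics/side0.png")
b=r.get_image("side")["image"]; t=r.get_image("top")["image"]; cv2.imwrite("pics/top20f.png",t); cv2.imwrite("pics/side20f.png",b)
z=np.hstack([cv2.resize(x[130:205,260:330],None,fx=5,fy=5,interpolation=cv2.INTER_CUBIC) for x in(a,b)]); cv2.imwrite("pics/cmp2.png",z)
```

```text
t 43.15 p [584.3 198.2 258.7] q [ 1.970e-01  3.930e-01  2.270e-01  1.405e+00 -1.000e-03 -1.324e+00] F [ 0.8  0.3 -0.2] grip 85.6
R cols x [ 3.e-04 -6.e-04 -1.e+00] y [-9.988e-01  4.930e-02 -4.000e-04] z [ 4.930e-02  9.988e-01 -6.000e-04]
shift mm [112.7   6.2 -30.8] shares total [ 0.751  0.041 -0.205]
yawY now 3.092 turn about tool x deg 0.02 shares 0.001
```

View pics/cmp2.png

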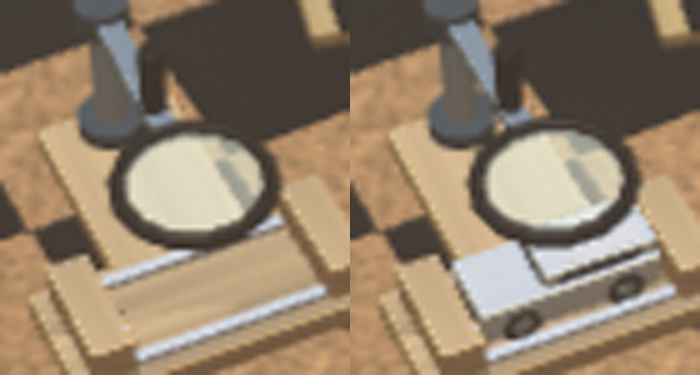

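View pics/top20f.png

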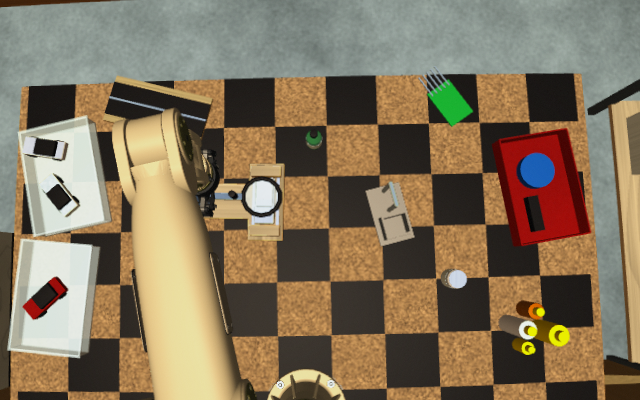

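View pics/side20f.png

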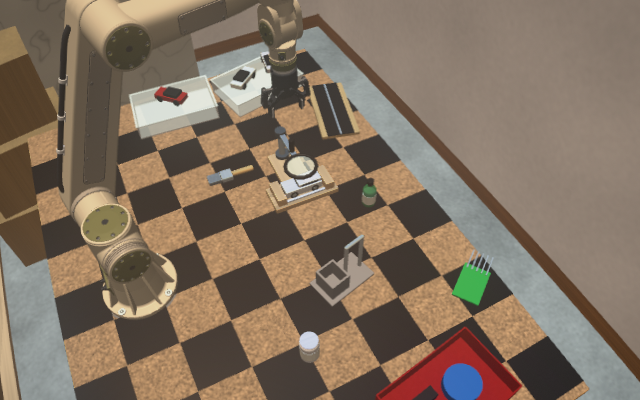

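The lens rim centre is at about (301,167) in the side view and (262,197) in the top view, right over the car, and nothing is in contact. The bottle (369,192), can (309,345) and brush (230,175) have not moved, so I'm handing in.

```bash
python3 -c "
from plant import r
print(r.finish_job()); s=r.observe(); print(s['time'],s['force'],s['grip_width'])"
```

```text
the job is handed in; nothing more can be done
None
the job is handed in; nothing more can be done
```

The job is done and handed in at about 43 s. No verdict was reported, so what follows rests on my own checks.

**What I did**
- I gripped the magnifier peg and swung the arm about 90° clear.
- I drew the car straight up out of the slot and stood it on its tail on the open table. I then took a fresh grip tilted 30° down from the roof side.
- I turned the car level with its nose towards the robot and lowered it into the cradle until it touched the floor. Then I let go.
- I swung the magnifier back until it met its stop: the position stalled at x = 580.7 while the force rose to 12 N. Then I released it and backed off.

**Last checks**
- **Car seating:** the car's top edges measured about 54–57 mm (nose) and 62–74 mm (roof corners, mean about 66), and the wheel bottoms were on the z = 20 floor. The car's centre was within about 1–2 mm of the cradle's, and end gaps measured just before touchdown were about 5–6 mm.
- **Bystanders:** the bottle, can and brush look unmoved in both views.
- **Robot:** the gripper is open and raised, touching nothing, and the force reading is near zero.

**Disagreements**
- The lens ended about 2 px (4–6 mm) past where it was in the first picture. I take this to mean the arm started slightly off its stop, by about 0.03 rad.
- The car's length in the images came out about 2 mm short. That is within the camera calibration.

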